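# Close the thin-walled pots and weigh them on the dial scale

### The job

Press the green cap of every white pot fully home, set all the pots upright in the steel pan of the scale, and then turn the black bezel of the scale until its red zero mark stands under the blue pointer, so that what is added next can be read by itself. The pots are thin-walled: handle them gently, with no more than about 40 N of grip, and set them down so softly that the pan never hits its stop. Leave the other things where they are.

Things in the scene. Friction and masses are not known exactly. Their poses are not given: they have to be found in the camera images.
- pot_a: thin-walled white round pot with a green push-on cap, 52 mm diameter, 64 mm tall when the cap is home, about 0.12 kg; origin at the centre of its underside, z up its axis. Plain wall to grip from 3 to 46 mm above the origin. Crushed if the fingers bear on it with more than 90 N in all (both pads added: 45 N of grip). One of up to four alike; absent ones read None.
- cap_a (a joint): height in m by which the green cap (49 mm diameter, 14 mm tall, flat top) of pot_a stands proud: 0 = fully home (cap top 64 mm above the pot's origin), at most 0.010; while it is proud a red seal shows under it. A friction fit of about 5 N holds it wherever it is; press straight down on its middle to close it (6 to 10 N is enough).
- pot_b: thin-walled white round pot with a green push-on cap, 52 mm diameter, 64 mm tall when the cap is home, about 0.12 kg; origin at the centre of its underside, z up its axis. Plain wall to grip from 3 to 46 mm above the origin. Crushed if the fingers bear on it with more than 90 N in all (both pads added: 45 N of grip). One of up to four alike; absent ones read None.
- cap_b (a joint): height in m by which the green cap (49 mm diameter, 14 mm tall, flat top) of pot_b stands proud: 0 = fully home (cap top 64 mm above the pot's origin), at most 0.010; while it is proud a red seal shows under it. A friction fit of about 5 N holds it wherever it is; press straight down on its middle to close it (6 to 10 N is enough).
- pot_c: thin-walled white round pot with a green push-on cap, 52 mm diameter, 64 mm tall when the cap is home, about 0.12 kg; origin at the centre of its underside, z up its axis. Plain wall to grip from 3 to 46 mm above the origin. Crushed if the fingers bear on it with more than 90 N in all (both pads added: 45 N of grip). One of up to four alike; absent ones read None.
- cap_c (a joint): height in m by which the green cap (49 mm diameter, 14 mm tall, flat top) of pot_c stands proud: 0 = fully home (cap top 64 mm above the pot's origin), at most 0.010; while it is proud a red seal shows under it. A friction fit of about 5 N holds it wherever it is; press straight down on its middle to close it (6 to 10 N is enough).
- pot_d: thin-walled white round pot with a green push-on cap, 52 mm diameter, 64 mm tall when the cap is home, about 0.12 kg; origin at the centre of its underside, z up its axis. Plain wall to grip from 3 to 46 mm above the origin. Crushed if the fingers bear on it with more than 90 N in all (both pads added: 45 N of grip). One of up to four alike; absent ones read None.
- cap_d (a joint): height in m by which the green cap (49 mm diameter, 14 mm tall, flat top) of pot_d stands proud: 0 = fully home (cap top 64 mm above the pot's origin), at most 0.010; while it is proud a red seal shows under it. A friction fit of about 5 N holds it wherever it is; press straight down on its middle to close it (6 to 10 N is enough).
- scale: dial scale, fixed on the worktop: white body 215 mm deep and 270 mm wide, deck 38 mm high, a steel pan on top and a black round dial in front of the pan. Origin on the worktop under the pan's middle; x away from the dial across the pan, y along the pan's long side.
- pan_centre (a point): middle of the steel pan's floor, axes as the scale's. The pan is 100 mm (x) by 270 mm (y) outside; its walls are 4 mm thick and rise 6 mm above the floor. The floor is 65 mm above the worktop when empty and sinks under load.
- pan (a joint): how far the pan has sunk, in m: 0 empty, spring of 800 N/m (about 1.5 mm for each pot), bump stop at 0.014
- bezel (a joint): turn of the dial's bezel in rad, growing clockwise seen from above, range -1.6 to 4.0: a knurled black drum of 60 mm diameter, from 40 to 64 mm above the worktop, with a white dial face on top. Its vertical axis lies 108 mm from pan_centre along the scale's -x. Friction 0.05 N m; it stays where it is left.
- pointer (a joint): turn of the blue pointer in rad, clockwise seen from above; follows the pan (300 rad per m of sinking). Pointer and zero mark agree when pointer equals bezel.
- zero_mark (a point): red zero mark on the bezel's dial face, 24 mm from its axis, 62 mm above the worktop; turns with the bezel
- pointer_tip (a point): tip of the blue pointer, 24 mm from the bezel's axis, just above the dial face
- lemon_a: lemon, 78 x 55 x 56 mm, bystander; origin under its middle
- salt_shaker: salt shaker, 44 mm diameter, 90 mm tall, bystander; origin under its middle
- spice_jar: spice jar, 41 mm diameter, 105 mm tall, bystander; origin under its middle
Mind the look-alikes: they are no part of the job. Leave any orange or turquoise look-alike of the pot_d alone.

How it is judged:
On the way, in this order (a step that is already met when the one before it is completed fails the run):
1. every pot stands upright in the pan with its cap fully home (linear speed of each of pot_a, pot_b, pot_c, pot_d below 0.03 m/s and value of joint each of cap_a, cap_b, cap_c, cap_d below 0.002 m and x of pot_a in the frame of pan_centre between -0.045 and 0.045 m and y of pot_a in the frame of pan_centre between -0.125 and 0.125 m and z of pot_a in the frame of pan_centre between -0.004 and 0.005 m and angle between each of pot_a, pot_b, pot_c, pot_d's own z axis and vertical below 0.12 rad and x of pot_b in the frame of pan_centre between -0.045 and 0.045 m and y of pot_b in the frame of pan_centre between -0.125 and 0.125 m and z of pot_b in the frame of pan_centre between -0.004 and 0.005 m and x of pot_c in the frame of pan_centre between -0.045 and 0.045 m and y of pot_c in the frame of pan_centre between -0.125 and 0.125 m and z of pot_c in the frame of pan_centre between -0.004 and 0.005 m and x of pot_d in the frame of pan_centre between -0.045 and 0.045 m and y of pot_d in the frame of pan_centre between -0.125 and 0.125 m and z of pot_d in the frame of pan_centre between -0.004 and 0.005 m), for 0.3 s.
2. the red zero mark stands under the blue pointer (horizontal distance between zero_mark and pointer_tip below 0.0035 m), for 0.3 s.
At the end, for the whole second after the job is handed in: Every pot is at rest, upright (within 0.12 rad) on the floor of the pan, its cap less than 2 mm from fully home, and the red zero mark is within 3.5 mm (0.146 rad) of the blue pointer's tip with all the pots in the pan (all of step 1 and horizontal distance between zero_mark and pointer_tip below 0.0035 m); the robot touches nothing.
It fails at once if the fingers bear on a pot or its cap with more than 90 N in all (both pads added) (contact force between the fingers and pot_a above 90 N or contact force between the fingers and pot_b above 90 N or contact force between the fingers and pot_c above 90 N or contact force between the fingers and pot_d above 90 N).
It fails at once if the pan is driven down to its stop (sunk more than 12.5 mm) (value of joint pan above 0.0125 m).
It fails at once if the lemon, salt shaker or spice jar is moved more than 5 cm (distance of any of lemon_a, salt_shaker, spice_jar from where it was at the start of the episode above 0.05 m).
Of pot_a, pot_b, pot_c, pot_d only 3 to 4 are there at a start; the rules pass over those that are not, and their reading is None.
At some moment in a run one of pot_a, pot_b, pot_c, pot_d may be knocked a few centimetres aside while the robot is not near it.
It also fails if it takes over 210 s, if anything falls off the work surface, if the arm or the gripper's body presses on something with over 40 N, if the wrist force passes 120 N, or if a joint passes its speed limit or range.

### The arm

A 6-joint arm with a two-finger parallel gripper is mounted at the origin on a cart in front of the work surface, level with it; the furniture and walls round the work are solid. World frame = base frame: x ahead of the robot, y to its left, z up, the work surface at z = 0. Lengths are in m, angles in rad, forces in N, time in s.
With the tool pointing down it reaches from about 0.325 to 0.75 m from the base axis. Payload 7.6 kg.
Tool frame: the origin (TCP) lies between the finger pads; the fingertips stand ctrl.finger_overhang ahead of it and the grasp point (between the pads) is the TCP (ctrl.finger_overhang is the distance from the TCP to the fingertips, in m); z points along the fingers, y is the line along which they close (so a half turn about z gives the same grasp; the last joint's range is limited). The gripper opens to 85 mm and grips with 20 to 120 N. Pads are 22 mm wide; open, the fingers measure 114 mm over their backs; the gripper's body (76 mm by 85 mm) begins 54 mm behind the grasp point. The pads swing forward as they close: fully open they stand 13 mm farther back than shut.
Start: joints at [-1.308, 0.052, 1.401, -0, 1.689, -0.07], TCP at [0.172, -0.496, 0.25] pointing down, gripper open.
Joint ranges: [-2.9, 2.9], [-0.91, 2.17], [0.12, 2.37], [-1.06, 4.2], [0.26, 2.73], [-2.93, 2.93]. Speed limits (rad/s): [2.57, 2.57, 3.01, 3.14, 3.14, 3.14].

### API

Orientations are given as a unit quaternion [w, x, y, z].
In Python, from rig import ctrl gives the robot as it stands.
- The arm moves only by the shell command python3 -m handwheel 'ROWS' [OPENING] [FORCE]. ROWS is JSON, a list of rows, each a list of 2 entries, a list of its own where there are three numbers: the shift along the tool's x, y, z in m, then the turn, a rotation vector about the tool's x, y, z in degrees. A call has 1 to 20 rows; each row shifts and turns the commanded pose from where the row before left it, along the tool's axes as they then stand; what a row does not reach is not made up. A row lasts 1/8 s, in which the tool goes at most 62.5 mm and 10.7 degrees, less where a joint would pass 70% of its speed; a pose out of reach is approached as far as the arm can. A call with a gripper value outside its range is refused whole. OPENING is the finger opening in m, from 0 to 0.0854, set as the call begins (- or left out, the last holds). The fingers move at their own pace and stop on an object; FORCE is the grip in N (left out, the last holds). Time passes only in rows, so rows that do not move let the fingers close. It gives the time, the measured TCP pose, the force, the opening and the grip force at its end, in the units of the state.
- ctrl.state(): the state, without advancing time (a new reading comes with each control period).
- ctrl.grab_frame(name): name is "scene" or "top" or "wrist"; returns a dict with "pixels" (384x512x3 uint8, red, green, blue), "fovy" (degrees; the focal length in pixels is half the picture's height over the tangent of half this angle, whatever the lens; pixels are square), "cx", "cy" (the principal point, pixels), "rvec" (rotation vector, rad) and "tvec" (3), from world to camera coordinates, as OpenCV has them. Camera axes: x right, y down, z forward; pixel columns grow to the right and rows downward; lengths in m; the calibration is good to about 2 mm. The wrist camera is an equidistant fisheye: a pixel r from the principal point sees the ray r / f radians off the axis. A picture is of the moment at which its call begins. There is no depth.
- ctrl.job_done(): hands the job in; it is judged then, once.
The state is a dict: "time": time; "joint_pos": joint angles; "joint_vel": joint speeds; "joint_torque": joint torques, N m; "eef_pos": TCP position; "orientation": TCP orientation; "wrist_force": force on the tool from outside, world axes, zero at the start; "torque": the same for the moment, N m; "finger_gap": opening from 0.0 (shut) to 1.0 (fully open); "finger_force": force on a finger pad.
Only numpy, scipy, OpenCV 4.12 (cv2) and the standard library are available. Lean on these libraries where they do the work, as an engineer would, in place of code of your own. Each camera call takes 0.05 s, during which the arm holds its last target. There are 200 camera calls.

## Working session

There is one attempt and no reset: what is moved stays moved. The work goes in short steps, Python scripts to look and compute and a shell command to move; the robot and the scene stay as the last step left them, time stands still between calls to the robot, and variables do not carry over. Pictures are saved under pics/ and viewed, at most 14 in all, crops included, and the job is handed in when it is done.

```bash
ls; mkdir -p pics; cat > h.py <<'E'
import numpy as np, cv2
from rig import ctrl
def snap(n,fn=None):
    f=ctrl.grab_frame(n); 
    if fn: cv2.imwrite('pics/'+fn,f['pixels'][:,:,::-1])
    return f
def ray(f,u,v):
    fl=192/np.tan(np.radians(f['fovy'])/2)
    R,_=cv2.Rodrigues(np.array(f['rvec'],float)); t=np.array(f['tvec'],float).ravel()
    d=np.array([(u-f['cx'])/fl,(v-f['cy'])/fl,1.])
    return -R.T@t, R.T@d
def at(f,u,v,z):
    c,d=ray(f,u,v); return (c+d*(z-c[2])/d[2])
def proj(f,p):
    fl=192/np.tan(np.radians(f['fovy'])/2)
    R,_=cv2.Rodrigues(np.array(f['rvec'],float)); q=R@np.array(p,float)+np.array(f['tvec'],float).ravel()
    return np.array([f['cx']+fl*q[0]/q[2], f['cy']+fl*q[1]/q[2]])
def show():
    s=ctrl.state(); print({k:np.round(s[k],3).tolist() for k in s})
E
python3 - <<'E'
from h import *
import pickle
fs={n:snap(n) for n in('scene','top')}
pickle.dump(fs,open('f0.pkl','wb'))
for n in fs: print(n,fs[n]['fovy'],fs[n]['cx'],fs[n]['cy'],fs[n]['rvec'],fs[n]['tvec']); cv2.imwrite(f'pics/{n}0.png',cv2.resize(fs[n]['pixels'][:,:,::-1],(800,600),interpolation=cv2.INTER_CUBIC))
show(); print(ctrl.finger_overhang)
E
```

```text
pics
scene 44.61532792444253 245.55539053123994 195.69428702267092 [ 2.35523493 -0.54940798  0.20730845] [-0.40027242  0.16295617  1.70787362]
top 47.6194357660253 265.4557481615902 199.18249517861986 [ 1.86124853 -1.91123256  0.56708095] [-0.00807835  0.40391525  1.49955916]
{'time': 0.1, 'joint_pos': [-1.308, 0.053, 1.402, 0.0, 1.689, -0.07], 'joint_vel': [-0.0, -0.002, -0.003, -0.002, -0.001, 0.003], 'joint_torque': [0.001, -38.258, -36.099, -0.0, 0.005, -0.0], 'eef_pos': [0.171, -0.496, 0.25], 'orientation': [-0.001, 0.986, 0.166, -0.0], 'wrist_force': [-0.72, -0.069, 0.185], 'torque': [0.034, 0.038, 0.028], 'finger_force': 0.0, 'finger_gap': 1.0}
0.019
```

View pics/top0.png

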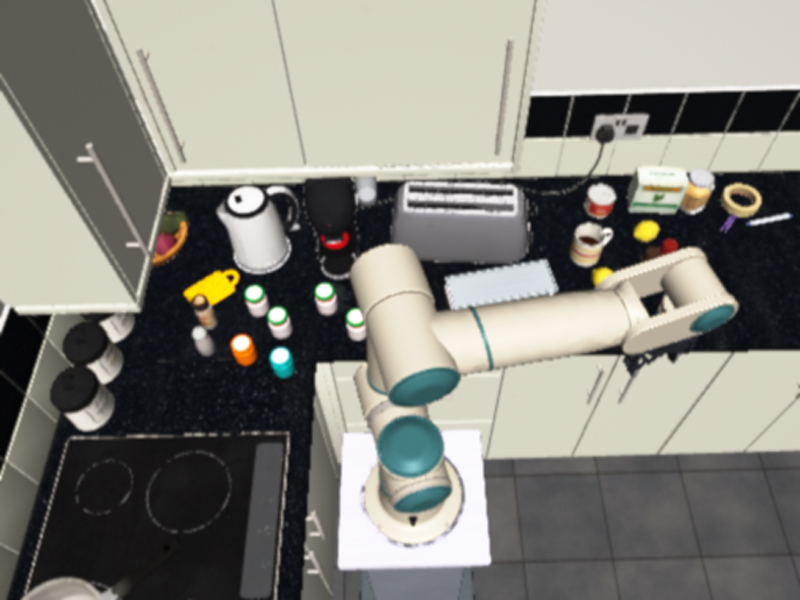

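View pics/scene0.png

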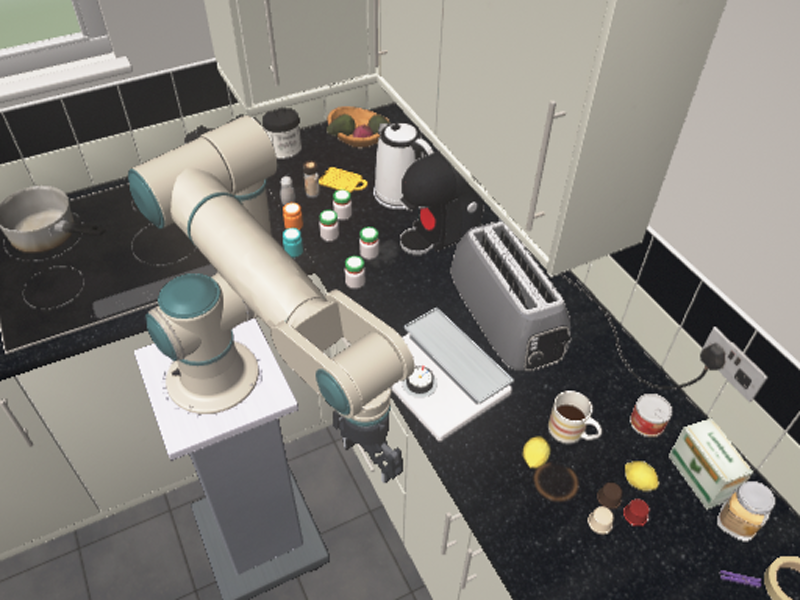

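Four white pots with green caps at top-view (800×600 picture) pixels (256,298), (278,320), (325,297) and (357,322). The orange (243,349) and turquoise (282,360) ones are look-alikes, to be left alone. I'll confirm this in an enlarged crop.

```bash
python3 - <<'E'
import pickle,cv2,numpy as np
f=pickle.load(open('f0.pkl','rb'))
t=f['top']['pixels'][170:250,150:250,::-1]; s=f['scene']['pixels'][115:195,175:275,::-1]; 
a=cv2.resize(t,(500,400),interpolation=cv2.INTER_CUBIC);b=cv2.resize(s,(500,400),interpolation=cv2.INTER_CUBIC)
t=f['top']['pixels'][160:210,275:365,::-1]; 
c=cv2.resize(t,(300,167),interpolation=cv2.INTER_CUBIC)
t=f['scene']['pixels'][190:290,240:340,::-1]; 
d=cv2.resize(t,(300,300),interpolation=cv2.INTER_CUBIC)
im=np.zeros((600,800,3),np.uint8)
a=cv2.resize(a,(500,400));im[:400,:500]=a
im[400:567,500:]=c; im[0:300,500:]=d
cv2.imwrite('pics/c0.png',im)
cv2.imwrite('pics/c1.png',b)
E
```

```text
(no output)
```

View pics/c0.png

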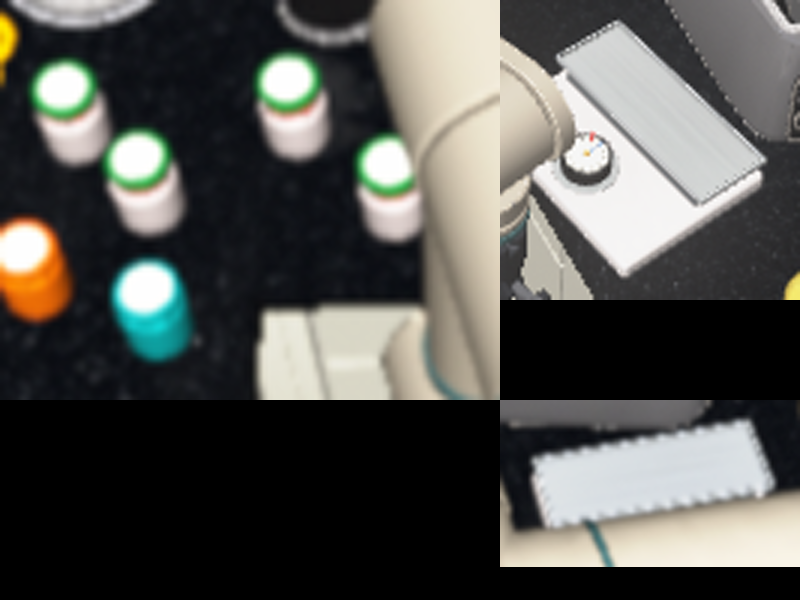

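View pics/c1.png

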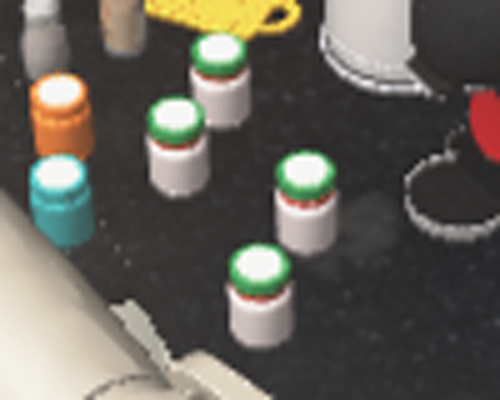

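```bash
cat > tri.py <<'E'
from h import *
def tri(f,a,g,b):
    c1,d1=ray(f,*a);c2,d2=ray(g,*b);d1/=np.linalg.norm(d1);d2/=np.linalg.norm(d2)
    s=np.linalg.lstsq(np.stack([d1,-d2],1),c2-c1,rcond=None)[0]
    return (c1+s[0]*d1+c2+s[1]*d2)/2, np.linalg.norm(c1+s[0]*d1-c2-s[1]*d2)
E
python3 - <<'E'
from tri import *
import pickle
F=pickle.load(open('f0.pkl','rb'));t,s=F['top'],F['scene']
for n,a,b in [('A',(65,90),(219,50)),('B',(139,158),(176,115)),('C',(290,82),(306,170)),('D',(388,165),(261,264)),('orange',(25,247),(60,91)),('turq',(148,287),(62,173))]:
    A=(150+a[0]/5-.4,170+a[1]/5-.4);B=(175+b[0]/5-.4,115+b[1]/5-.4)
    p,e=tri(t,A,s,B);print(n,p.round(4),round(e,4),at(t,*A,.07).round(4),at(s,*B,.07).round(4))
P=[at(s,240+x/3-.3,190+y/3-.3,.071) for x,y in[(57,60),(117,22),(265,160),(200,203)]]
Q=[at(t,275+x*.3-.3,160+y*.3-.3,.071) for x,y in[(33,60),(250,20),(272,92),(48,125)]]
print(np.round(P,3),np.mean(P,0),'\n',np.round(Q,3),np.mean(Q,0)); print('dial',at(s,240+87/3,190+157/3,.064))
E
```

```text
A [0.5041 0.3854 0.0728] 0.0012 [0.5054 0.386  0.07  ] [0.506  0.3891 0.07  ]
B [0.4358 0.3204 0.0756] 0.0007 [0.4391 0.3216 0.07  ] [0.4384 0.3268 0.07  ]
C [0.5032 0.2074 0.0776] 0.0016 [0.5077 0.2083 0.07  ] [0.5075 0.2156 0.07  ]
D [0.4262 0.1287 0.0723] 0.0016 [0.4268 0.1287 0.07  ] [0.4279 0.1315 0.07  ]
orange [0.3621 0.401  0.0686] 0.0003 [0.3611 0.4006 0.07  ] [0.3618 0.3996 0.07  ]
turq [0.3262 0.3057 0.0662] 0.0007 [0.3236 0.3047 0.07  ] [0.3253 0.3019 0.07  ]
[[ 0.44  -0.121  0.071]
 [ 0.536 -0.099  0.071]
 [ 0.585 -0.361  0.071]
 [ 0.487 -0.379  0.071]] [ 0.51204421 -0.24016913  0.071     ] 
 [[ 0.538 -0.098  0.071]
 [ 0.591 -0.365  0.071]
 [ 0.483 -0.377  0.071]
 [ 0.444 -0.111  0.071]] [ 0.5138778  -0.23780508  0.071     ]
dial [ 0.40700338 -0.2638322   0.064     ]
```

Crops confirm it: white pots with green caps A (65,90), B (139,158), C (290,82) and D (388,165). All four show a red seal under the cap. Next I turn the tool to the scale's axes.

```bash
cat >> h.py <<'E'
from scipy.spatial.transform import Rotation as Ro
def delta(p,yaw=100.5):
    s=ctrl.state(); q=s['orientation']; R=Ro.from_quat([q[1],q[2],q[3],q[0]])
    d=R.inv().apply(np.array(p)-s['eef_pos'])*1000
    Rt=Ro.from_matrix(np.stack([[np.cos(np.radians(yaw)),np.sin(np.radians(yaw)),0],[np.sin(np.radians(yaw)),-np.cos(np.radians(yaw)),0],[0,0,-1]],1))
    print('delta mm',d.round(1),'rot deg',(R.inv()*Rt).as_rotvec(degrees=True).round(2))
E
python3 -m handwheel '[[[0,0,0],[0,0,-10]],[[0,0,0],[0,0,-10]],[[0,0,0],[0,0,-10]],[[0,0,0],[0,0,-10]],[[0,0,0],[0,0,-10]],[[0,0,0],[0,0,-10]],[[0,0,0],[0,0,-10]],[[0,0,0],[0,0,-10]],[[0,0,0],[0,0,-1.4]],[[0,0,0],[0,0,0]]]' 0 20
python3 - <<'E'
from h import *
import pickle
show(); delta([0.426,.129,.2]); print(ctrl.finger_overhang)
F=pickle.load(open('f0.pkl','rb'));t,s=F['top'],F['scene']
print('toaster',at(s,505*.64,370*.64,0),at(t,395*.64,255*.64,0),at(t,528*.64,262*.64,0),'kettle',at(t,262*.64,272*.64,0),'coffee',at(t,340*.64,278*.64,0))
E
```

```text
time: 1.35
eef_pos: [0.1715, -0.4961, 0.2501]
orientation: [-0.0, 0.641, 0.768, 0.0]
wrist_force: [0.2, -0.2, -0.4]
finger_gap: -0.002
finger_force: 0.0
{'time': 1.35, 'joint_pos': [-1.308, 0.052, 1.401, -0.0, 1.689, -1.488], 'joint_vel': [-0.0, -0.001, 0.001, -0.001, -0.001, 0.001], 'joint_torque': [0.001, -38.133, -36.002, -0.0, 0.002, -0.157], 'eef_pos': [0.172, -0.496, 0.25], 'orientation': [-0.0, 0.641, 0.768, 0.0], 'wrist_force': [0.216, -0.218, -0.44], 'torque': [-0.027, 0.009, -0.009], 'finger_force': 0.0, 'finger_gap': -0.002}
delta mm [569.5 362.2  50.3] rot deg [-0.   -0.02 -0.2 ]
0.019
toaster [ 0.6211517  -0.28925791  0.        ] [0.67218188 0.03064237 0.        ] [ 0.63649563 -0.33176196  0.        ] kettle [0.62494311 0.39177245 0.        ] coffee [0.59815274 0.17925494 0.        ]
```

```bash
python3 -m handwheel '[[[30,36,0],[0,0,0]],[[40,50,0],[0,0,0]],[[45,42,0],[0,0,0]],[[52,35,0],[0,0,0]],[[57,30,0],[0,0,0]],[[57,30,0],[0,0,0]],[[57,30,0],[0,0,0]],[[57,30,0],[0,0,0]],[[57,30,0],[0,0,0]],[[57,30,10],[0,0,0]],[[40,12,20],[0,0,0]],[[20.5,7.2,20],[0,0,0]],[[0,0,0],[0,0,0]],[[0,0,0],[0,0,0]]]' 0 20
cat >> h.py <<'E'
def wray(f,u,v):
    fl=192/np.tan(np.radians(f['fovy'])/2)
    R,_=cv2.Rodrigues(np.array(f['rvec'],float)); t=np.array(f['tvec'],float).ravel()
    a=np.array([u-f['cx'],v-f['cy']]);r=np.hypot(*a);th=r/fl
    d=np.array([*(np.sin(th)*a/max(r,1e-9)),np.cos(th)]); return -R.T@t,R.T@d
def wat(f,u,v,z):
    c,d=wray(f,u,v); return c+d*(z-c[2])/d[2]
def wproj(f,p):
    fl=192/np.tan(np.radians(f['fovy'])/2)
    R,_=cv2.Rodrigues(np.array(f['rvec'],float)); q=R@np.array(p,float)+np.array(f['tvec'],float).ravel()
    th=np.arctan2(np.hypot(q[0],q[1]),q[2]);a=q[:2]/np.hypot(q[0],q[1]);return np.array([f['cx'],f['cy']])+fl*th*a
E
python3 - <<'E'
from h import *
import pickle
w=snap('wrist','w1.png'); t=snap('top'); pickle.dump((w,t),open('f1.pkl','wb')); delta([.426,.129,.2])
print(w['fovy'],w['cx'],w['cy'])
for n,p in dict(D=(.426,.129,.072),C=(.503,.208,.077),B=(.436,.3205,.075),A=(.504,.386,.073)).items(): print(n,wproj(w,p).round(1))
E
```

```text
time: 3.1
eef_pos: [0.4356, 0.1677, 0.1719]
orientation: [0.0, 0.64, 0.768, 0.0]
wrist_force: [-0.1, -0.8, 0.4]
finger_gap: -0.001
finger_force: 0.0
delta mm [-35.8 -16.7 -27.2] rot deg [ 0.15  0.   -0.16]
65.70646984690485 255.75133810964394 188.19864738296224
D [235.6 237.5]
C [350.6 163.6]
B [293.3   2.1]
A [385.7 -41.2]
```

View pics/w1.png

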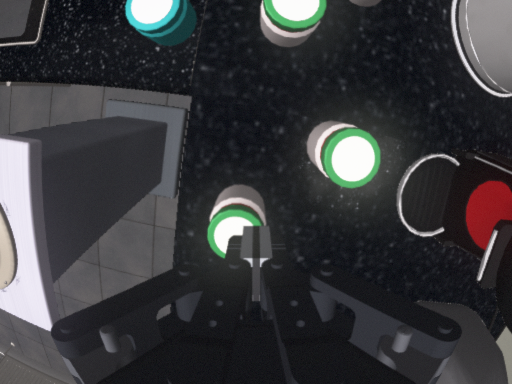

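Wrist view: cap of D at (235,235), of C at (351,158) and of B at (295,3), all close to the predictions. The turquoise look-alike is at (155,12).

```bash
python3 - <<'E'
from h import *
import pickle
w,t=pickle.load(open('f1.pkl','rb'))
for u,v in((235,235),(351,158),(295,3)): print([wat(w,u,v,z).round(4).tolist() for z in(.07,.074)])
delta([.426,.1295,.1])
E
```

```text
[[0.4252, 0.1302, 0.07], [0.4252, 0.1321, 0.074]]
[[0.5047, 0.2115, 0.07], [0.5033, 0.212, 0.074]]
[[0.4377, 0.3219, 0.07], [0.4374, 0.3204, 0.074]]
delta mm [-35.3 -16.9  72.8] rot deg [ 0.15  0.   -0.16]
```

```bash
python3 -m handwheel '[[[-18,-8,15],[0,0,0]],[[-17.3,-8.9,30],[0,0,0]],[[0,0,0],[0,0,0]],[[0,0,0],[0,0,0]]]' 0 20
python3 -c "
from h import *
delta([.426,.130,.1])"
```

```text
time: 3.7
eef_pos: [0.4154, 0.0868, 0.0832]
orientation: [0.001, 0.64, 0.768, 0.001]
wrist_force: [0.8, 0.6, 0.3]
finger_gap: -0.002
finger_force: 0.0
delta mm [ 40.6  18.2 -16.8] rot deg [ 0.22  0.01 -0.14]
```

The shift went about twice as far as commanded. I'll calibrate with small single-axis moves before going on.

```bash
P='from h import *
s=ctrl.state();print(s["time"],(np.array(s["eef_pos"])*1000).round(2));delta([.426,.130,.1])'
python3 -m handwheel '[[[0,0,-20],[0,0,0]],[[0,0,0],[0,0,0]],[[0,0,0],[0,0,0]]]' >/dev/null; python3 -c "$P"
python3 -m handwheel '[[[5,0,0],[0,0,0]],[[0,0,0],[0,0,0]],[[0,0,0],[0,0,0]]]'>/dev/null; python3 -c "$P"
python3 -m handwheel '[[[0,5,0],[0,0,0]],[[0,0,0],[0,0,0]],[[0,0,0],[0,0,0]]]'>/dev/null; python3 -c "$P"
```

```text
4.075 [414.95  87.52 145.24]
delta mm [39.8 18.4 45.3] rot deg [ 0.22  0.02 -0.  ]
4.45 [402.38 148.62 143.06]
delta mm [-22.6  19.9  43. ] rot deg [-0.05  0.03  0.04]
4.825 [464.06 158.92 143.03]
delta mm [-21.6 -42.6  43.1] rot deg [-0.08  0.02 -0.12]
```

The units are metres, so every row had been clipped to 62.5 mm. I'll write metres from here on.

```bash
P='from h import *
show();delta([.426,.130,.1])'
python3 -m handwheel '[[[-0.0216,-0.0426,0],[0,0,0]],[[0,0,0.043],[0,0,0]],[[0,0,0],[0,0,0]],[[0,0,0],[0,0,0]]]' ; python3 -c "$P"
python3 - <<'E'
from h import *
import pickle
w=snap('wrist','w2.png'); pickle.dump(w,open('f2.pkl','wb'));print(wproj(w,(.426,.130,.073)),wproj(w,(.504,.21,.074)))
E
```

```text
time: 5.32
eef_pos: [0.4266, 0.1309, 0.1023]
orientation: [0.001, 0.64, 0.769, 0.001]
wrist_force: [0.1, 0.2, 0.1]
finger_gap: -0.001
finger_force: 0.0
{'time': 5.325, 'joint_pos': [0.215, -0.069, 1.823, -0.0, 1.386, 0.032], 'joint_vel': [0.004, 0.006, -0.023, -0.0, -0.007, 0.0], 'joint_torque': [-0.092, -29.926, -32.066, -0.005, 0.031, -0.001], 'eef_pos': [0.427, 0.131, 0.102], 'orientation': [0.001, 0.64, 0.769, 0.001], 'wrist_force': [0.069, 0.184, 0.066], 'torque': [-0.021, 0.026, 0.0], 'finger_force': 0.0, 'finger_gap': -0.001}
delta mm [-0.8 -0.8  2.3] rot deg [ 0.12  0.   -0.04]
[253.8388371  235.26525584] [416.77293491 125.38431781]
```

View pics/w2.png

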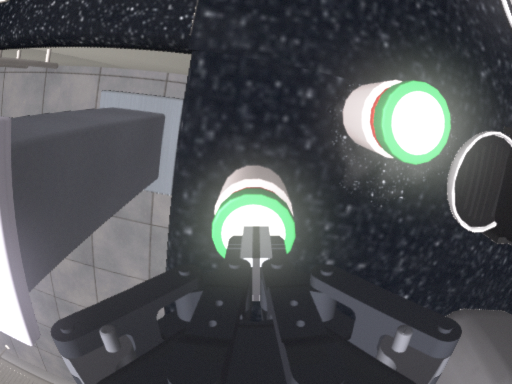

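Fingertip is over D's cap, whose ring is centred near (254,232), where I predicted. C's cap is at (412,122). Now press D gently.

```bash
python3 -m handwheel '[[[0,0,0.003],[0,0,0]],[[0,0,0.003],[0,0,0]],[[0,0,0.003],[0,0,0]],[[0,0,0.003],[0,0,0]],[[0,0,0],[0,0,0]]]'; python3 -m handwheel '[[[0,0,0.002],[0,0,0]],[[0,0,0.002],[0,0,0]],[[0,0,0],[0,0,0]],[[0,0,0],[0,0,0]]]'
```

```text
time: 6.0
eef_pos: [0.4262, 0.1309, 0.0885]
orientation: [0.0, 0.64, 0.769, 0.0]
wrist_force: [-0.0, -0.2, 0.6]
finger_gap: -0.0
finger_force: 0.5
time: 6.5
eef_pos: [0.4261, 0.1309, 0.0844]
orientation: [0.0, 0.64, 0.769, 0.0]
wrist_force: [0.2, -0.1, 2.6]
finger_gap: 0.003
finger_force: 1.0
```

```bash
for i in 1 2 3 4; do python3 -m handwheel '[[[0,0,0.001],[0,0,0]],[[0,0,0],[0,0,0]]]' | egrep 'eef|wrist|finger_f'; done
```

```text
eef_pos: [0.4262, 0.1309, 0.0836]
wrist_force: [-0.1, 0.3, 3.1]
finger_force: 1.9
eef_pos: [0.4262, 0.1309, 0.083]
wrist_force: [-1.9, 0.3, 7.5]
finger_force: 3.6
eef_pos: [0.4265, 0.131, 0.0829]
wrist_force: [-4.9, -0.3, 14.1]
finger_force: 7.0
eef_pos: [0.4269, 0.131, 0.083]
wrist_force: [-7.7, -0.9, 20.5]
finger_force: 10.4
```

D is home at 0.083, as the nominal height says. Next: lift and go to C.

```bash
python3 -m handwheel '[[[0,0,-0.04],[0,0,0]],[[0,0,0],[0,0,0]],[[0,0,0],[0,0,0]]]'|grep eef; python3 -c "
from h import *
delta([.504,.210,.105]);delta([.437,.321,.105])"
```

```text
eef_pos: [0.4256, 0.1307, 0.1196]
delta mm [63.8 91.5 14.4] rot deg [-0.08  0.01 -0.04]
delta mm [185.1  45.8  14.5] rot deg [-0.08  0.01 -0.04]
```

```bash
python3 -m handwheel '[[[0.032,0.046,0],[0,0,0]],[[0.032,0.0455,0.014],[0,0,0]],[[0,0,0],[0,0,0]],[[0,0,0],[0,0,0]]]'|grep eef; python3 - <<'E'
from h import *
w=snap('wrist'); m=w['pixels'].astype(int)
g=((m[:,:,1]>m[:,:,0]+60)&(m[:,:,1]>m[:,:,2]+50)).astype(np.uint8)
n,l,st,c=cv2.connectedComponentsWithStats(g)
for i in range(1,n):
    if st[i,4]>80:
        x,y,ww,hh=st[i,:4]; print(st[i],wat(w,x+ww/2,y+hh/2,.074).round(4))
print(wproj(w,(.504,.21,.074))); delta([.504,.210,.088])
E
```

```text
eef_pos: [0.5036, 0.2099, 0.1052]
[ 133    0   84   52 1351] [0.4414 0.3149 0.074 ]
[ 218  189   83   66 1533] [0.5046 0.2168 0.074 ]
[105 274  39  25 355] [0.4244 0.1516 0.074 ]
[256.22844256 232.55606998]
delta mm [ 0.2  0.2 18.4] rot deg [-0.04  0.02 -0.05]
```

```bash
python3 -m handwheel '[[[0.0015,0.0015,0.003],[0,0,0]],[[0,0,0.003],[0,0,0]],[[0,0,0.003],[0,0,0]],[[0,0,0.002],[0,0,0]],[[0,0,0.002],[0,0,0]],[[0,0,0],[0,0,0]]]'|egrep 'eef|wrist'; for i in 1 2 3 ; do python3 -m handwheel '[[[0,0,0.002],[0,0,0]],[[0,0,0],[0,0,0]]]' | egrep 'eef|wrist'; done
```

```text
eef_pos: [0.5056, 0.2121, 0.0933]
wrist_force: [0.2, -0.7, -0.2]
eef_pos: [0.5058, 0.2122, 0.0919]
wrist_force: [0.2, -0.4, 2.4]
eef_pos: [0.5058, 0.2122, 0.0897]
wrist_force: [-1.0, 0.2, 3.1]
eef_pos: [0.5058, 0.2122, 0.0875]
wrist_force: [0.0, 1.0, 2.3]
```

```bash
python3 -m handwheel '[[[0,0,0.002],[0,0,0]],[[0,0,0.002],[0,0,0]],[[0,0,0],[0,0,0]]]'|egrep 'eef|wrist'; for i in 1 2 3 ; do python3 -m handwheel '[[[0,0,0.001],[0,0,0]],[[0,0,0],[0,0,0]]]' | egrep 'eef|wrist'; done;  python3 -m handwheel '[[[0,0,-0.03],[0,0,0]],[[0,0,0],[0,0,0]],[[0,0,0],[0,0,0]]]'|grep eef; python3 -c "
from h import *
delta([.437,.321,.105])"
```

```text
eef_pos: [0.5058, 0.2122, 0.0833]
wrist_force: [2.0, 0.9, 2.6]
eef_pos: [0.5058, 0.2122, 0.083]
wrist_force: [-0.7, -0.7, 6.4]
eef_pos: [0.5059, 0.2122, 0.0829]
wrist_force: [-3.8, -1.5, 12.1]
eef_pos: [0.5061, 0.2123, 0.0829]
wrist_force: [-4.8, -2.6, 17.4]
eef_pos: [0.505, 0.2119, 0.1091]
delta mm [119.6 -47.    4.2] rot deg [-0.12  0.02 -0.03]
```

C is home. On to B.

```bash
cat > ring.py <<'E'
from h import *
w=snap('wrist'); m=w['pixels'].astype(int)
g=((m[:,:,1]>m[:,:,0]+60)&(m[:,:,1]>m[:,:,2]+50)).astype(np.uint8)
n,l,st,c=cv2.connectedComponentsWithStats(g)
for i in range(1,n):
    if st[i,4]>80:
        x,y,ww,hh=st[i,:4]; print(st[i],wat(w,x+ww/2,y+ww*.47,.074).round(4))
s=ctrl.state()['eef_pos'];print(wproj(w,(s[0],s[1],.074)).round(1))
E
python3 -m handwheel '[[[0.03,-0.012,0],[0,0,0]],[[0.05,-0.02,0],[0,0,0]],[[0.0396,-0.015,0.004],[0,0,0]],[[0,0,0],[0,0,0]],[[0,0,0],[0,0,0]]]'|grep eef; python3 ring.py
```

```text
eef_pos: [0.4375, 0.3206, 0.1054]
[ 357   97   71   81 1694] [0.5014 0.3931 0.074 ]
[ 216  183   82   63 1361] [0.4371 0.3274 0.074 ]
[256.  232.9]
```

```bash
python3 -m handwheel '[[[0.005,0.001,0],[0,0,0]],[[0,0,0],[0,0,0]],[[0,0,0],[0,0,0]]]'|grep eef; python3 ring.py;  python3 - <<'E'
from h import *
f=snap('wrist'); cv2.imwrite('pics/b.png',cv2.resize(f['pixels'][130:300,150:450,::-1],(600,340)))
E
```

```text
eef_pos: [0.438, 0.3261, 0.1065]
[ 353  106   72   80 1696] [0.5019 0.3929 0.074 ]
[ 214  192   80   61 1296] [0.437  0.3272 0.074 ]
[255.2 231.6]
```

View pics/b.png

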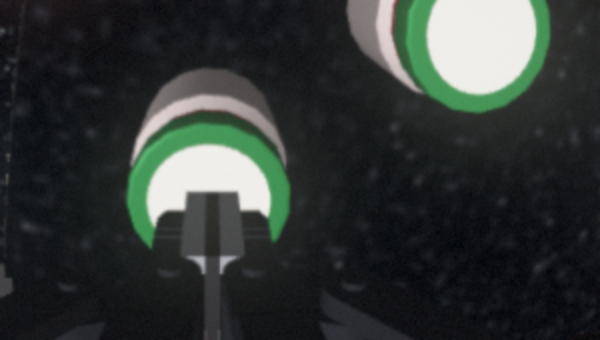

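B's white cap top is centred at about (209,205) in the crop, right under the fingertips. A is at (481,32). Press B.

```bash
python3 -m handwheel '[[[0,0,0.004],[0,0,0]],[[0,0,0.004],[0,0,0]],[[0,0,0.002],[0,0,0]],[[0,0,0.002],[0,0,0]],[[0,0,0.002],[0,0,0]],[[0,0,0],[0,0,0]]]'|egrep 'eef|wrist'; for i in 1 2 3 4; do python3 -m handwheel '[[[0,0,0.002],[0,0,0]],[[0,0,0],[0,0,0]]]' | egrep 'eef|wrist'; done; python3 - <<'E'
from h import *
f=ctrl.grab_frame('wrist'); delta([.437,.327,.083])
E
```

```text
eef_pos: [0.4377, 0.3263, 0.0924]
wrist_force: [-0.6, 0.3, -0.5]
eef_pos: [0.4379, 0.3264, 0.0906]
wrist_force: [0.2, 0.3, -0.1]
eef_pos: [0.4379, 0.3264, 0.0888]
wrist_force: [-1.6, -1.2, 4.3]
eef_pos: [0.4379, 0.3264, 0.0866]
wrist_force: [-0.3, -0.4, 3.7]
eef_pos: [0.4379, 0.3264, 0.0844]
wrist_force: [0.8, -0.4, 2.9]
delta mm [ 0.8 -0.7  1.4] rot deg [ 0.01 -0.   -0.03]
```

```bash
for i in 1 2 3 4; do python3 -m handwheel '[[[0,0,0.001],[0,0,0]],[[0,0,0],[0,0,0]]]' | egrep 'eef|wrist'; done;  python3 -m handwheel '[[[0,0,-0.03],[0,0,0]],[[0,0,0],[0,0,0]],[[0,0,0],[0,0,0]]]'|grep eef; python3 -c "
from h import *
delta([.504,.391,.105])"
```

```text
eef_pos: [0.4379, 0.3264, 0.0835]
wrist_force: [-0.6, -0.4, 3.8]
eef_pos: [0.4379, 0.3264, 0.083]
wrist_force: [-0.8, -0.1, 6.1]
eef_pos: [0.4381, 0.3265, 0.083]
wrist_force: [-3.7, -1.9, 12.8]
eef_pos: [0.4383, 0.3267, 0.0829]
wrist_force: [-4.6, -2.2, 17.7]
eef_pos: [0.4373, 0.326, 0.1092]
delta mm [51.8 77.4  4. ] rot deg [-0.1   0.05 -0.03]
```

```bash
python3 -m handwheel '[[[0.026,0.039,0],[0,0,0]],[[0.026,0.038,0.004],[0,0,0]],[[0,0,0],[0,0,0]],[[0,0,0],[0,0,0]],[[0,0,0],[0,0,0]]]'|grep eef; python3 ring.py
```

```text
eef_pos: [0.5036, 0.3909, 0.1068]
[ 219  193   81   62 1384] [0.5059 0.3916 0.074 ]
[118 261  48  31 458] [0.4369 0.3379 0.074 ]
[158 302  18  13 115] [0.455  0.3192 0.074 ]
[255.6 231.3]
```

```bash
python3 -m handwheel '[[[0,0.002,0.004],[0,0,0]],[[0,0,0.004],[0,0,0]],[[0,0,0.002],[0,0,0]],[[0,0,0.002],[0,0,0]],[[0,0,0.002],[0,0,0]],[[0,0,0],[0,0,0]]]'|egrep 'eef|wrist'; for i in 1 2 3 4; do python3 -m handwheel '[[[0,0,0.002],[0,0,0]],[[0,0,0],[0,0,0]]]' | egrep 'eef|wrist'; done
```

```text
eef_pos: [0.5059, 0.3918, 0.0923]
wrist_force: [0.4, -0.4, -0.0]
eef_pos: [0.506, 0.3918, 0.0905]
wrist_force: [-0.7, -0.9, -0.1]
eef_pos: [0.5061, 0.3919, 0.089]
wrist_force: [-0.5, -0.8, 4.8]
eef_pos: [0.5061, 0.3919, 0.0867]
wrist_force: [-1.7, -1.0, 3.9]
eef_pos: [0.5061, 0.3918, 0.0845]
wrist_force: [-0.4, 0.1, 3.3]
```

```bash
for i in 1 2 3 4; do python3 -m handwheel '[[[0,0,0.001],[0,0,0]],[[0,0,0],[0,0,0]]]' | egrep 'eef|wrist'; done;  python3 -m handwheel '[[[0,0,-0.03],[0,0,0]],[[0,0,-0.03],[0,0,0]],[[0,0,0],[0,0,0]],[[0,0,0],[0,0,0]],[[0,0,0],[0,0,0]]]' 0.075 20; python3 -c "
from h import *
f=ctrl.grab_frame('wrist');cv2.imwrite('pics/w3.png',f['pixels'][:,:,::-1])
delta([.506,.3916,.030])"
```

```text
eef_pos: [0.5061, 0.3919, 0.0836]
wrist_force: [0.3, 0.1, 4.5]
eef_pos: [0.5061, 0.3919, 0.083]
wrist_force: [-0.6, -0.7, 5.8]
eef_pos: [0.5063, 0.392, 0.083]
wrist_force: [-3.2, -1.8, 10.4]
eef_pos: [0.5065, 0.3922, 0.083]
wrist_force: [-5.2, -2.8, 15.4]
time: 19.8
eef_pos: [0.5054, 0.3914, 0.1385]
orientation: [-0.0, 0.64, 0.769, -0.002]
wrist_force: [-0.4, -0.5, 0.5]
finger_gap: 0.877
finger_force: 0.0
delta mm [  0.2   0.8 108.8] rot deg [-0.14  0.07 -0.03]
```

View pics/w3.png

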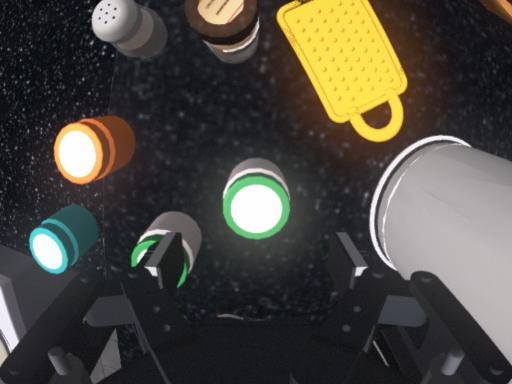

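A is at (256,208), its cap is home and no seal shows. B is at (160,255). The way down is clear, so grasp A.

```bash
python3 -c "
from h import *
f=ctrl.grab_frame('wrist');print(wat(f,256.5,207.5,.064))"; python3 -m handwheel '[[[0,0.001,0.03],[0,0,0]],[[0,0,0.03],[0,0,0]],[[0,0,0.03],[0,0,0]],[[0,0,0.019],[0,0,0]],[[0,0,0],[0,0,0]]]' 0.075 20| egrep 'eef|wrist|finger'; python3 -m handwheel '[[[0,0,0],[0,0,0]],[[0,0,0],[0,0,0]],[[0,0,0],[0,0,0]],[[0,0,0],[0,0,0]],[[0,0,0],[0,0,0]],[[0,0,0],[0,0,0]]]' 0.045 25| egrep 'eef|wrist|finger'
```

```text
[0.5062302  0.39086925 0.064     ]
eef_pos: [0.5062, 0.3914, 0.0297]
wrist_force: [0.4, -0.3, -0.3]
finger_gap: 0.875
finger_force: 0.0
eef_pos: [0.5078, 0.3926, 0.0334]
wrist_force: [0.6, 0.3, 5.9]
finger_gap: 0.601
finger_force: 27.0
```

```bash
python3 -m handwheel '[[[0,0,-0.02],[0,0,0]],[[0,0,-0.04],[0,0,0]],[[0,0,-0.05],[0,0,0]],[[0,0,-0.05],[0,0,0]],[[0,0,0],[0,0,0]],[[0,0,0],[0,0,0]]]' - 25| egrep 'eef|wrist|finger'; python3 - <<'E'
from h import *
c=np.array([.513,-.239]);ex=np.array([.983,.182]);ey=np.array([-.182,.983])
for k in(-.096,-.032,.032,.096):
    p=c+k*ey; print(k,p.round(4)); delta([*p,.2])
f=snap('top','t1.png'); import pickle; pickle.dump((f,snap('scene')),open('f3.pkl','wb'))
E
```

```text
eef_pos: [0.5067, 0.3918, 0.1913]
wrist_force: [0.5, 0.3, -2.0]
finger_gap: 0.606
finger_force: 26.7
-0.096 [ 0.5305 -0.3334]
delta mm [-717.4 -108.3   -8.3] rot deg [-0.04  0.02 -0.04]
-0.032 [ 0.5188 -0.2705]
delta mm [-653.4 -108.4   -8.3] rot deg [-0.04  0.02 -0.04]
0.032 [ 0.5072 -0.2075]
delta mm [-589.4 -108.4   -8.4] rot deg [-0.04  0.02 -0.04]
0.096 [ 0.4955 -0.1446]
delta mm [-525.4 -108.4   -8.4] rot deg [-0.04  0.02 -0.04]
```

View pics/t1.png

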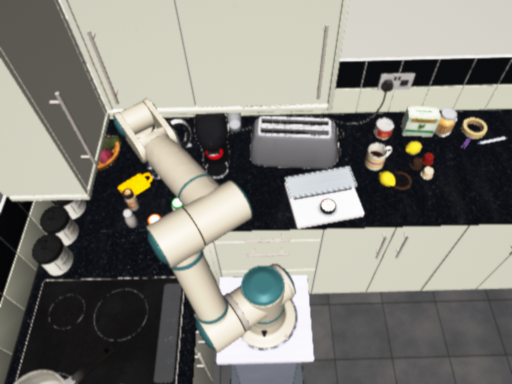

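A is held, weighing about 1–2 N. The scale is now in clear view at (325,195), with the dial at (328,206). I'll enlarge it to get its pose.

```bash
python3 - <<'E'
import pickle,cv2,numpy as np
t,s=pickle.load(open('f3.pkl','rb'))
a=cv2.resize(t['pixels'][155:235,275:375,::-1],(400,320),interpolation=cv2.INTER_CUBIC)
b=cv2.resize(s['pixels'][190:290,240:340,::-1],(400,400),interpolation=cv2.INTER_CUBIC)
im=np.zeros((400,800,3),np.uint8);im[:320,:400]=a;im[:,400:]=b;cv2.imwrite('pics/sc.png',im)
E
```

```text
(no output)
```

View pics/sc.png

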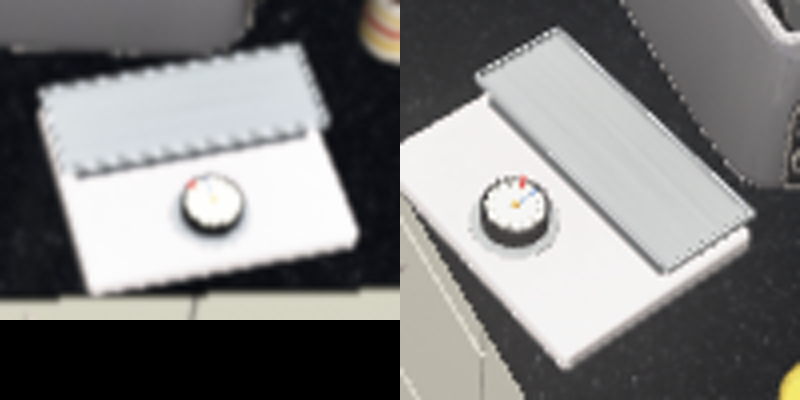

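```bash
python3 - <<'E'
from h import *
import pickle
t,s=pickle.load(open('f3.pkl','rb'))
T=lambda x,y,z:at(t,275+x/4-.4,155+y/4-.4,z)
S=lambda x,y,z:at(s,240+x/4-.4,190+y/4-.4,z)
for f,c,d in((T,[(72,176),(40,90),(302,44),(328,125)],(212,200)),(S,[(75,76),(160,27),(355,215),(265,272)],(116,203))):
    P=np.array([f(*q,.071)[:2] for q in c]); m=P.mean(0); v=P[0]+P[1]-P[2]-P[3]; 
    dd=f(*d,.063)[:2]; print(P.round(4).tolist(),m.round(4),'yaw',np.degrees(np.arctan2(-v[0],v[1])).round(1),'dial',dd.round(4),np.linalg.norm(m-dd).round(4),np.degrees(np.arctan2(*(m-dd)[::-1])).round(1))
for q in((122,183),(137,191)): print(S(*q,.063)[:2]-S(116,203,.063)[:2])
E
```

```text
[[0.437, -0.1241], [0.5412, -0.0981], [0.591, -0.367], [0.4897, -0.3793]] [ 0.5147 -0.2421] yaw 11.1 dial [ 0.4105 -0.2577] 0.1054 8.5
[[0.4414, -0.1162], [0.5404, -0.0979], [0.5852, -0.3625], [0.4853, -0.3789]] [ 0.5131 -0.2389] yaw 9.5 dial [ 0.4102 -0.2551] 0.1042 8.9
[0.0149676  0.01686991]
[0.02258344 0.00334123]
```

```bash
python3 -m handwheel '[[[-0.03,-0.02,0],[0,0,0]],[[-0.05,-0.03,0],[0,0,0]],[[-0.05,-0.03,0],[0,0,0]],[[-0.05,-0.03,0],[0,0,0]],[[-0.05,-0.01,0],[0,0,0]],[[-0.0575,0.0013,0],[0,0,0]],[[-0.0575,0.0013,0],[0,0,0]],[[-0.0575,0.0013,0],[0,0,0]],[[-0.0575,0.0013,0],[0,0,0]],[[-0.0575,0.0013,0],[0,0,0]],[[-0.0575,0.0013,0],[0,0,0]],[[-0.0575,0.0013,0],[0,0,0]],[[-0.05,0.0013,0],[0,0,0]],[[-0.035,0,0],[0,0,0]],[[0,0,0],[0,0,0]],[[0,0,0],[0,0,0]]]' - 25| egrep 'eef|wrist|finger'; python3 - <<'E'
from h import *
delta([.5307,-.3345,.13])
f=snap('wrist','w4.png')
E
```

```text
eef_pos: [0.5292, -0.3327, 0.1903]
wrist_force: [0.2, -0.1, -1.2]
finger_gap: 0.604
finger_force: 27.0
delta mm [-2.1  1.2 60.3] rot deg [-0.09 -0.11 -0.02]
```

View pics/w4.png

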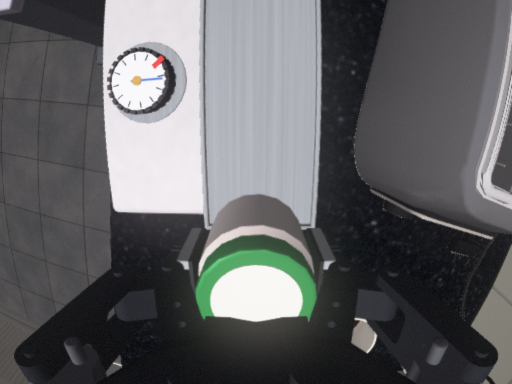

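Pot A is held upright with its cap at (256,295). The near end of the pan runs from (207,224) to (313,225), and the dial is at (137,80). Check the pan's end before lowering.

```bash
python3 - <<'E'
from h import *
f=ctrl.grab_frame('wrist')
a,b,c,d,e=[wat(f,*q,z)[:2] for q,z in(((207,224),.071),((313,225),.071),((206,0),.071),((322,0),.071),((137,80),.063))]
print(a,b,c,d,'dial',e); m=(a+b)/2; ey=np.array([-.174,.985]); print('slot?',m+ey*.039,'centre',m+ey*.135, np.degrees(np.arctan2(-(c-a)[0],(c-a)[1])),np.degrees(np.arctan2(-(d-b)[0],(d-b)[1])))
E
```

```text
[ 0.49270572 -0.37251896] [ 0.58625888 -0.35621812] [ 0.45997574 -0.18125986] [ 0.55367678 -0.1626617 ] dial [ 0.41001424 -0.25637471]
slot? [ 0.5326963  -0.32595354] centre [ 0.5159923  -0.23139354] 9.710901931002724 9.555238060539512
```

```bash
python3 -m handwheel '[[[0.0042,0.0033,0.02],[0,0,0]],[[0,0,0.03],[0,0,0]],[[0,0,0.02],[0,0,0]],[[0,0,0.01],[0,0,0]],[[0,0,0.004],[0,0,0]],[[0,0,0],[0,0,0]],[[0,0,0],[0,0,0]]]' - 25| egrep 'eef|wrist|finger';  for i in 1 2 3; do python3 -m handwheel '[[[0,0,0.001],[0,0,0]],[[0,0,0.001],[0,0,0]],[[0,0,0],[0,0,0]]]' | egrep 'eef|wrist'; done
```

```text
eef_pos: [0.5324, -0.3291, 0.1086]
wrist_force: [0.5, -0.1, -1.6]
finger_gap: 0.6
finger_force: 27.0
eef_pos: [0.532, -0.3287, 0.1055]
wrist_force: [0.7, 1.0, -1.3]
eef_pos: [0.532, -0.3287, 0.1034]
wrist_force: [0.3, 0.2, -1.3]
eef_pos: [0.532, -0.3287, 0.1014]
wrist_force: [-1.0, 0.2, -0.8]
```

```bash
for i in 1 2 3 ; do python3 -m handwheel '[[[0,0,0.001],[0,0,0]],[[0,0,0.001],[0,0,0]],[[0,0,0],[0,0,0]]]' | egrep 'eef|wrist'; done
```

```text
eef_pos: [0.532, -0.3287, 0.0995]
wrist_force: [-0.0, -0.7, -1.5]
eef_pos: [0.5321, -0.3288, 0.0976]
wrist_force: [-0.3, -0.0, 0.2]
eef_pos: [0.5321, -0.3288, 0.0958]
wrist_force: [-0.6, -0.1, 0.9]
```

```bash
python3 -m handwheel '[[[0,0,0],[0,0,0]],[[0,0,0],[0,0,0]],[[0,0,0],[0,0,0]],[[0,0,0],[0,0,0]]]' 0.075 25| egrep 'eef|wrist|finger'; python3 -m handwheel '[[[0,0,-0.01],[0,0,0]],[[0,0,-0.04],[0,0,0]],[[0,0,-0.05],[0,0,0]],[[0,0,0],[0,0,0]],[[0,0,0],[0,0,0]]]' 0.075 25| egrep 'eef|wrist|finger'; python3 - <<'E'
from h import *
f=snap('wrist','w5.png'); print(ctrl.state()['time']); delta([.437,.327,.16]); s=ctrl.state()['eef_pos']; print(wproj(f,(.532,-.3287,.128)))
E
```

```text
eef_pos: [0.5321, -0.3287, 0.0956]
wrist_force: [0.1, -0.1, 0.5]
finger_gap: 0.875
finger_force: 0.0
eef_pos: [0.532, -0.3287, 0.1958]
wrist_force: [0.0, 0.3, -0.3]
finger_gap: 0.878
finger_force: 0.0
28.525
delta mm [661.7  26.   35.3] rot deg [-0.07 -0.07 -0.03]
[255.36412483 210.15867846]
```

View pics/w5.png

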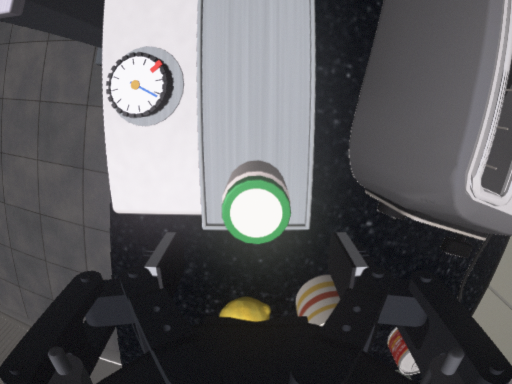

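Pot A stands upright in the pan, cap at (256,210) and pan end at v≈229. The pointer has turned clockwise. Two pictures are left to view, so I'll use numbers from here on. Next, refine the pan end and go back for B.

```bash
python3 - <<'E'
from h import *
f=ctrl.grab_frame('wrist')
for q in((204,229),(309,229)): print(wat(f,*q,.0695).round(4))
print(wat(f,256,210,.1275).round(4), 'dial',wat(f,136,84,.063))
E
python3 -m handwheel '[[[0.03,0,0],[0,0,0]],[[0.055,-0.01,0],[0,0,0]],[[0.055,-0.01,0],[0,0,0]],[[0.055,-0.01,0],[0,0,0]],[[0.055,-0.01,0],[0,0,0]],[[0.055,-0.01,0],[0,0,0]],[[0.055,-0.01,0],[0,0,0]],[[0.055,-0.01,0],[0,0,0]],[[0.055,0.005,0],[0,0,0]],[[0.055,0.02,0],[0,0,0]],[[0.055,0.02,0],[0,0,0]],[[0.05,0.02,0],[0,0,0]],[[0.0317,0.021,0.02],[0,0,0]],[[0,0,0.0153],[0,0,0]],[[0,0,0],[0,0,0]],[[0,0,0],[0,0,0]]]' 0.075 25| egrep 'eef|wrist'
cat > ring2.py <<'E'
from h import *
w=snap('wrist'); m=w['pixels'].astype(int)
g=((m[:,:,1]>m[:,:,0]+60)&(m[:,:,1]>m[:,:,2]+50)).astype(np.uint8)
n,l,st,c=cv2.connectedComponentsWithStats(g)
for i in range(1,n):
    if st[i,4]>80:
        x,y,ww,hh=st[i,:4]; print(st[i],wat(w,x+ww/2-.5,y+hh/2-.5,.064).round(4))
s=ctrl.state()['eef_pos'];print(wproj(w,(s[0],s[1],.064)).round(1)); print(s)
E
python3 ring2.py
```

```text
[ 0.4923 -0.3765  0.0695]
[ 0.5873 -0.3589  0.0695]
[ 0.532  -0.328   0.1275] dial [ 0.4103264  -0.25594233  0.063     ]
eef_pos: [0.4277, 0.3241, 0.1609]
wrist_force: [-0.4, -0.0, 0.8]
[ 237  168   61   58 1099] [0.4365 0.3262 0.064 ]
[290 299  45  18 275] [0.5    0.2256 0.064 ]
[255.6 196.9]
[0.42785796 0.324245   0.16131478]
```

```bash
python3 -m handwheel '[[[0.0003,0.0092,0.01],[0,0,0]],[[0,0,0.035],[0,0,0]],[[0,0,0.035],[0,0,0]],[[0,0,0.03],[0,0,0]],[[0,0,0.021],[0,0,0]],[[0,0,0],[0,0,0]]]' 0.075 20| egrep 'eef|wrist|finger'; python3 -m handwheel '[[[0,0,0],[0,0,0]],[[0,0,0],[0,0,0]],[[0,0,0],[0,0,0]],[[0,0,0],[0,0,0]],[[0,0,0],[0,0,0]],[[0,0,0],[0,0,0]]]' 0.045 25| egrep 'eef|wrist|finger'; python3 -m handwheel '[[[0,0,-0.02],[0,0,0]],[[0,0,-0.04],[0,0,0]],[[0,0,-0.05],[0,0,0]],[[0,0,-0.05],[0,0,0]],[[0,0,0],[0,0,0]],[[0,0,0],[0,0,0]]]' - 25| egrep 'eef|wrist|finger'; python3 -c "
from h import *
delta([.5214,-.2666,.195])"
```

```text
eef_pos: [0.4359, 0.3259, 0.0274]
wrist_force: [0.3, -0.1, -0.1]
finger_gap: 0.876
finger_force: 0.0
eef_pos: [0.4375, 0.3273, 0.0307]
wrist_force: [1.5, -0.8, 5.2]
finger_gap: 0.603
finger_force: 26.9
eef_pos: [0.4361, 0.3266, 0.188]
wrist_force: [-0.0, -0.4, -2.4]
finger_gap: 0.605
finger_force: 26.6
delta mm [-598.8  -23.9   -6.5] rot deg [-0.1   0.04 -0.03]
```

```bash
python3 -m handwheel '[[[-0.03,0,0],[0,0,0]],[[-0.055,0,0],[0,0,0]],[[-0.055,0,0],[0,0,0]],[[-0.055,0,0],[0,0,0]],[[-0.055,0,0],[0,0,0]],[[-0.055,0,0],[0,0,0]],[[-0.055,0,0],[0,0,0]],[[-0.055,0,0],[0,0,0]],[[-0.055,-0.005,0],[0,0,0]],[[-0.055,-0.005,0],[0,0,0]],[[-0.045,-0.005,0],[0,0,0]],[[-0.0288,-0.0089,0],[0,0,0]],[[0,0,0],[0,0,0]],[[0,0,0],[0,0,0]],[[0,0,0],[0,0,0]]]' - 25| egrep 'eef|wrist|finger'; python3 - <<'E'
from h import *
delta([.5214,-.2666,.100])
E
```

```text
eef_pos: [0.5219, -0.2652, 0.1888]
wrist_force: [-0.0, 0.3, -1.3]
finger_gap: 0.604
finger_force: 26.6
delta mm [-1.4 -0.7 88.8] rot deg [-0.04 -0.04  0.05]
```

```bash
python3 -m handwheel '[[[-0.0012,-0.0007,0.02],[0,0,0]],[[0,0,0.03],[0,0,0]],[[0,0,0.02],[0,0,0]],[[0,0,0.01],[0,0,0]],[[0,0,0.005],[0,0,0]],[[0,0,0],[0,0,0]],[[0,0,0],[0,0,0]]]' - 25| egrep 'eef|wrist';  for i in 1 2 3 4 5; do python3 -m handwheel '[[[0,0,0.001],[0,0,0]],[[0,0,0.001],[0,0,0]],[[0,0,0],[0,0,0]]]' | egrep 'eef|wrist'; done
```

```text
eef_pos: [0.5218, -0.2679, 0.1053]
wrist_force: [-0.4, -0.3, -0.7]
eef_pos: [0.5214, -0.2677, 0.1022]
wrist_force: [0.9, -0.2, -0.6]
eef_pos: [0.5213, -0.2676, 0.1001]
wrist_force: [1.0, -0.3, -1.0]
eef_pos: [0.5213, -0.2676, 0.0982]
wrist_force: [0.3, 0.0, -1.4]
eef_pos: [0.5213, -0.2677, 0.0962]
wrist_force: [-0.3, 0.4, -1.4]
eef_pos: [0.5213, -0.2676, 0.0941]
wrist_force: [0.2, 0.2, -0.7]
```

```bash
for i in 1 2 3; do python3 -m handwheel '[[[0,0,0.001],[0,0,0]],[[0,0,0],[0,0,0]]]' | egrep 'eef|wrist'; done;  python3 -m handwheel '[[[0,0,0],[0,0,0]],[[0,0,0],[0,0,0]],[[0,0,0],[0,0,0]],[[0,0,0],[0,0,0]]]' 0.075 25| egrep 'eef|wrist|finger'; python3 -m handwheel '[[[0,0,-0.01],[0,0,0]],[[0,0,-0.04],[0,0,0]],[[0,0,-0.05],[0,0,0]],[[0,0,0],[0,0,0]],[[0,0,0],[0,0,0]]]' 0.075 25| egrep 'eef|wrist|finger'; python3 ring2.py; python3 - <<'E'
from h import *
f=ctrl.grab_frame('wrist');print([wproj(f,p).round(1) for p in((.532,-.3287,.1265),(.5213,-.2676,.1265))]); delta([.505,.212,.16]); delta([.4265,.1305,.16])
E
```

```text
eef_pos: [0.5214, -0.2677, 0.0933]
wrist_force: [0.3, -0.4, 0.2]
eef_pos: [0.5215, -0.2677, 0.0924]
wrist_force: [-0.2, 0.8, 0.8]
eef_pos: [0.5215, -0.2677, 0.0914]
wrist_force: [0.3, 0.1, 1.0]
eef_pos: [0.5214, -0.2677, 0.0913]
wrist_force: [-0.0, -0.6, 1.2]
finger_gap: 0.879
finger_force: 0.0
eef_pos: [0.5213, -0.2676, 0.1914]
wrist_force: [-0.9, 0.6, -0.2]
finger_gap: 0.878
finger_force: 0.0
[ 222  180   68   65 1287] [ 0.5258 -0.2913  0.064 ]
[225 263  61  49 882] [ 0.5401 -0.3719  0.064 ]
[255.1 186. ]
[ 0.52101238 -0.26741991  0.19041421]
[array([255.1, 288.4]), array([255.9, 212.5])]
delta mm [474.2  71.5  30.5] rot deg [-0.11 -0.09 -0.04]
delta mm [408.4 -20.5  30.6] rot deg [-0.11 -0.09 -0.04]
```

B stands as predicted. Next is D.

```bash
python3 -m handwheel '[[[0.03,0,0],[0,0,0]],[[0.055,0,0],[0,0,0]],[[0.055,-0.005,0],[0,0,0]],[[0.055,-0.005,0],[0,0,0]],[[0.055,-0.005,0],[0,0,0]],[[0.055,-0.005,0],[0,0,0]],[[0.055,0,0],[0,0,0]],[[0.0484,-0.0005,0.01],[0,0,0]],[[0,0,0.02],[0,0,0]],[[0,0,0],[0,0,0]],[[0,0,0],[0,0,0]],[[0,0,0],[0,0,0]]]' 0.075 25| egrep 'eef|wrist'; python3 ring2.py; python3 -c "
from h import *
delta([.4265,.1305,.028])"
```

```text
eef_pos: [0.4275, 0.1298, 0.162]
wrist_force: [-0.9, -0.5, -0.3]
[ 344   84   56   60 1051] [0.5038 0.2119 0.064 ]
[ 223  166   60   58 1075] [0.425  0.1311 0.064 ]
[255.3 196.6]
[0.42746889 0.12979994 0.16192001]
delta mm [  0.9  -1.  133.9] rot deg [ 0.06  0.   -0.09]
```

```bash
python3 -m handwheel '[[[0.001,-0.0015,0.01],[0,0,0]],[[0,0,0.035],[0,0,0]],[[0,0,0.035],[0,0,0]],[[0,0,0.03],[0,0,0]],[[0,0,0.023],[0,0,0]],[[0,0,0],[0,0,0]]]' 0.075 20| egrep 'eef|wrist|finger'; python3 -m handwheel '[[[0,0,0],[0,0,0]],[[0,0,0],[0,0,0]],[[0,0,0],[0,0,0]],[[0,0,0],[0,0,0]],[[0,0,0],[0,0,0]],[[0,0,0],[0,0,0]]]' 0.045 25| egrep 'eef|wrist|finger'; python3 -m handwheel '[[[0,0,-0.02],[0,0,0]],[[0,0,-0.04],[0,0,0]],[[0,0,-0.05],[0,0,0]],[[0,0,-0.05],[0,0,0]],[[0,0,0],[0,0,0]],[[0,0,0],[0,0,0]]]' - 25| egrep 'eef|wrist|finger'; python3 -c "
from h import *
delta([.5108,-.2045,.19])"
```

```text
eef_pos: [0.4238, 0.1305, 0.0263]
wrist_force: [0.4, -0.5, 0.7]
finger_gap: 0.872
finger_force: 0.0
eef_pos: [0.4263, 0.1311, 0.0295]
wrist_force: [-0.9, -0.6, 6.9]
finger_gap: 0.602
finger_force: 26.9
eef_pos: [0.4249, 0.1308, 0.1872]
wrist_force: [0.0, -0.3, -2.3]
finger_gap: 0.602
finger_force: 26.8
delta mm [-345.4   23.6   -2.8] rot deg [-0.09  0.01 -0.03]
```

```bash
python3 -m handwheel '[[[-0.03,0,0],[0,0,0]],[[-0.055,0,0],[0,0,0]],[[-0.055,0.005,0],[0,0,0]],[[-0.055,0.005,0],[0,0,0]],[[-0.055,0.005,0],[0,0,0]],[[-0.05,0.005,0],[0,0,0]],[[-0.03,0.0036,0],[0,0,0]],[[-0.0154,0,0],[0,0,0]],[[0,0,0],[0,0,0]],[[0,0,0],[0,0,0]],[[0,0,0],[0,0,0]]]' - 25| egrep 'eef|wrist|finger'; python3 - <<'E'
from h import *
delta([.5108,-.2045,.100])
E
```

```text
eef_pos: [0.5114, -0.2034, 0.1884]
wrist_force: [-0.4, -0.3, -1.4]
finger_gap: 0.599
finger_force: 26.7
delta mm [-1.  -0.8 88.4] rot deg [0.01 0.   0.04]
```

```bash
python3 -m handwheel '[[[-0.0004,-0.0007,0.02],[0,0,0]],[[0,0,0.03],[0,0,0]],[[0,0,0.02],[0,0,0]],[[0,0,0.01],[0,0,0]],[[0,0,0.007],[0,0,0]],[[0,0,0],[0,0,0]],[[0,0,0],[0,0,0]]]' - 25| egrep 'eef|wrist';  for i in 1 2 3 4 5 6; do python3 -m handwheel '[[[0,0,0.001],[0,0,0]],[[0,0,0.001],[0,0,0]],[[0,0,0],[0,0,0]]]' | egrep 'eef|wrist'; done
```

```text
eef_pos: [0.5111, -0.2051, 0.1022]
wrist_force: [-0.1, -0.1, -0.9]
eef_pos: [0.5107, -0.205, 0.0992]
wrist_force: [0.0, -0.1, -1.7]
eef_pos: [0.5107, -0.2049, 0.0971]
wrist_force: [-0.4, 0.6, -1.5]
eef_pos: [0.5107, -0.2049, 0.0952]
wrist_force: [-0.1, 0.2, -1.2]
eef_pos: [0.5107, -0.2049, 0.0932]
wrist_force: [0.1, -0.2, -1.2]
eef_pos: [0.5107, -0.2049, 0.0912]
wrist_force: [-0.2, 0.7, -0.2]
eef_pos: [0.5108, -0.205, 0.0894]
wrist_force: [-0.6, 0.0, 1.2]
```

```bash
python3 -m handwheel '[[[0,0,0],[0,0,0]],[[0,0,0],[0,0,0]],[[0,0,0],[0,0,0]],[[0,0,0],[0,0,0]]]' 0.075 25| egrep 'eef|wrist|finger'; python3 -m handwheel '[[[0,0,-0.01],[0,0,0]],[[0,0,-0.04],[0,0,0]],[[0,0,-0.05],[0,0,0]],[[0,0,0],[0,0,0]],[[0,0,0],[0,0,0]]]' 0.075 25| egrep 'eef|wrist|finger'; python3 ring2.py; python3 - <<'E'
from h import *
f=ctrl.grab_frame('wrist');print([wproj(f,p).round(1) for p in((.5215,-.2677,.1245),(.5108,-.205,.1245))]); delta([.505,.212,.16])
E
```

```text
eef_pos: [0.5107, -0.205, 0.0893]
wrist_force: [0.5, 0.2, 0.3]
finger_gap: 0.88
finger_force: 0.0
eef_pos: [0.5106, -0.2049, 0.1892]
wrist_force: [-0.4, 0.6, 0.7]
finger_gap: 0.875
finger_force: 0.0
[ 222  179   69   65 1313] [ 0.5151 -0.2267  0.064 ]
[225 265  61  48 857] [ 0.5294 -0.3095  0.064 ]
[255.2 186.7]
[ 0.51027834 -0.20472653  0.18829067]
[array([255. , 290.4]), array([256.2, 212.8])]
delta mm [410.7  70.7  28.3] rot deg [-0.12 -0.08 -0.03]
```

D is placed. Now C.

```bash
python3 -m handwheel '[[[0.03,0,0],[0,0,0]],[[0.055,0.005,0],[0,0,0]],[[0.055,0.005,0],[0,0,0]],[[0.055,0.01,0],[0,0,0]],[[0.055,0.01,0],[0,0,0]],[[0.055,0.015,0],[0,0,0]],[[0.055,0.015,0],[0,0,0]],[[0.0507,0.0107,0.01],[0,0,0]],[[0,0,0.018],[0,0,0]],[[0,0,0],[0,0,0]],[[0,0,0],[0,0,0]],[[0,0,0],[0,0,0]]]' 0.075 25| egrep 'eef|wrist'; python3 ring2.py; python3 -c "
from h import *
delta([.505,.212,.028])"
```

```text
eef_pos: [0.5061, 0.2109, 0.1621]
wrist_force: [0.1, 0.7, 0.2]
[ 225  165   61   59 1052] [0.5055 0.2129 0.064 ]
[255.3 196.4]
[0.50608528 0.21101394 0.16202249]
delta mm [  1.2  -1.1 134. ] rot deg [ 0.07 -0.   -0.11]
```

```bash
python3 -m handwheel '[[[0.0015,-0.0005,0.01],[0,0,0]],[[0,0,0.035],[0,0,0]],[[0,0,0.035],[0,0,0]],[[0,0,0.03],[0,0,0]],[[0,0,0.022],[0,0,0]],[[0,0,0],[0,0,0]]]' 0.075 20| egrep 'eef|wrist|finger'; python3 -m handwheel '[[[0,0,0],[0,0,0]],[[0,0,0],[0,0,0]],[[0,0,0],[0,0,0]],[[0,0,0],[0,0,0]],[[0,0,0],[0,0,0]],[[0,0,0],[0,0,0]]]' 0.045 25| egrep 'eef|wrist|finger'; python3 -m handwheel '[[[0,0,-0.02],[0,0,0]],[[0,0,-0.04],[0,0,0]],[[0,0,-0.05],[0,0,0]],[[0,0,-0.05],[0,0,0]],[[0,0,0],[0,0,0]],[[0,0,0],[0,0,0]]]' - 25| egrep 'eef|wrist|finger'; python3 -c "
from h import *
delta([.5002,-.1423,.19])"
```

```text
eef_pos: [0.5034, 0.2125, 0.027]
wrist_force: [-0.6, -0.3, -0.3]
finger_gap: 0.879
finger_force: 0.0
eef_pos: [0.5057, 0.2134, 0.0307]
wrist_force: [-0.1, 0.2, 5.8]
finger_gap: 0.603
finger_force: 26.9
eef_pos: [0.5044, 0.213, 0.188]
wrist_force: [-0.2, -0.3, -1.4]
finger_gap: 0.598
finger_force: 26.7
delta mm [-348.6  -68.6   -1.7] rot deg [-0.1   0.02 -0.03]
```

```bash
python3 -m handwheel '[[[-0.03,-0.01,0],[0,0,0]],[[-0.055,-0.015,0],[0,0,0]],[[-0.055,-0.015,0],[0,0,0]],[[-0.055,-0.01,0],[0,0,0]],[[-0.055,-0.01,0],[0,0,0]],[[-0.05,-0.005,0],[0,0,0]],[[-0.03,-0.0036,0],[0,0,0]],[[-0.0186,0,0],[0,0,0]],[[0,0,0],[0,0,0]],[[0,0,0],[0,0,0]],[[0,0,0],[0,0,0]]]' - 25| egrep 'eef|wrist|finger'; python3 - <<'E'
from h import *
delta([.5002,-.1423,.100])
E
```

```text
eef_pos: [0.5008, -0.141, 0.1892]
wrist_force: [0.8, 0.3, -1.0]
finger_gap: 0.599
finger_force: 26.7
delta mm [-1.1 -0.8 89.2] rot deg [-0.   -0.01  0.06]
```

```bash
python3 -m handwheel '[[[-0.0006,-0.0007,0.02],[0,0,0]],[[0,0,0.03],[0,0,0]],[[0,0,0.02],[0,0,0]],[[0,0,0.01],[0,0,0]],[[0,0,0.006],[0,0,0]],[[0,0,0],[0,0,0]],[[0,0,0],[0,0,0]]]' - 25| egrep 'eef|wrist';  for i in 1 2 3 4 5 6 7; do python3 -m handwheel '[[[0,0,0.001],[0,0,0]],[[0,0,0.001],[0,0,0]],[[0,0,0],[0,0,0]]]' | egrep 'eef|wrist'; done
```

```text
eef_pos: [0.5006, -0.143, 0.1042]
wrist_force: [-0.1, 0.5, -1.1]
eef_pos: [0.5001, -0.1429, 0.1012]
wrist_force: [0.5, 1.4, -2.4]
eef_pos: [0.5001, -0.1428, 0.0991]
wrist_force: [0.4, -0.2, -1.4]
eef_pos: [0.5001, -0.1428, 0.0972]
wrist_force: [-0.2, -0.6, -1.5]
eef_pos: [0.5001, -0.1428, 0.0952]
wrist_force: [-0.0, -0.4, -0.5]
eef_pos: [0.5001, -0.1428, 0.0932]
wrist_force: [0.7, -1.5, -1.2]
eef_pos: [0.5001, -0.1428, 0.0912]
wrist_force: [-1.1, 0.7, -0.8]
eef_pos: [0.5002, -0.1429, 0.0894]
wrist_force: [-0.1, -0.2, -0.4]
```

```bash
python3 -m handwheel '[[[0,0,0.001],[0,0,0]],[[0,0,0.001],[0,0,0]],[[0,0,0],[0,0,0]]]' | egrep 'eef|wrist'; python3 -m handwheel '[[[0,0,0],[0,0,0]],[[0,0,0],[0,0,0]],[[0,0,0],[0,0,0]],[[0,0,0],[0,0,0]]]' 0.075 25| egrep 'eef|wrist|finger'; python3 -m handwheel '[[[0,0,-0.01],[0,0,0]],[[0,0,-0.04],[0,0,0]],[[0,0,-0.05],[0,0,0]],[[0,0,-0.03],[0,0,0]],[[0,0,0],[0,0,0]],[[0,0,0],[0,0,0]]]' 0 20| egrep 'eef|wrist|finger'; python3 ring2.py; python3 -c "
from h import *
delta([.43,-.36,.2])"
```

```text
eef_pos: [0.5003, -0.1429, 0.0874]
wrist_force: [-0.7, -0.2, 1.6]
eef_pos: [0.5001, -0.1428, 0.0872]
wrist_force: [-0.3, 0.4, 0.0]
finger_gap: 0.879
finger_force: 0.0
eef_pos: [0.4997, -0.1427, 0.216]
wrist_force: [0.0, -0.1, -1.5]
finger_gap: 0.599
finger_force: 24.6
[ 200  233  110   88 2929] [ 0.5181 -0.2499  0.064 ]
[255.6 179.3]
[ 0.49950261 -0.14259267  0.21544481]
delta mm [-201.2 -107.8   15.4] rot deg [-0.15 -0.09 -0.03]
```

I closed the gripper by mistake during the lift and picked C up again, about 11 mm higher on its wall. I'll lower it back gently.

```bash
python3 -m handwheel '[[[0,0,0.02],[0,0,0]],[[0,0,0.035],[0,0,0]],[[0,0,0.03],[0,0,0]],[[0,0,0.01],[0,0,0]],[[0,0,0],[0,0,0]],[[0,0,0],[0,0,0]]]' - 25| egrep 'eef|wrist';  for i in 1 2 3 4 5 6 7; do python3 -m handwheel '[[[0,0,0.001],[0,0,0]],[[0,0,0.001],[0,0,0]],[[0,0,0],[0,0,0]]]' | egrep 'eef|wrist'; done
```

```text
eef_pos: [0.5008, -0.1431, 0.1236]
wrist_force: [-0.7, 0.6, -0.5]
eef_pos: [0.5002, -0.1428, 0.1204]
wrist_force: [0.4, 0.4, -1.9]
eef_pos: [0.5001, -0.1428, 0.1181]
wrist_force: [-0.3, 0.7, -1.8]
eef_pos: [0.5001, -0.1428, 0.1162]
wrist_force: [0.2, -0.4, -1.1]
eef_pos: [0.5001, -0.1428, 0.1141]
wrist_force: [0.3, 0.1, -1.0]
eef_pos: [0.5001, -0.1428, 0.1121]
wrist_force: [-0.0, 0.1, -1.9]
eef_pos: [0.5001, -0.1428, 0.1102]
wrist_force: [-0.4, -0.3, -1.1]
eef_pos: [0.5001, -0.1428, 0.1082]
wrist_force: [-0.2, -0.2, -1.0]
```

```bash
for i in 1 2 3 4 5 6 7 8; do python3 -m handwheel '[[[0,0,0.001],[0,0,0]],[[0,0,0],[0,0,0]],[[0,0,0],[0,0,0]]]' | egrep 'eef|wrist'; done
```

```text
eef_pos: [0.5002, -0.1429, 0.1074]
wrist_force: [-0.1, -0.6, -0.4]
eef_pos: [0.5002, -0.1429, 0.1064]
wrist_force: [0.2, 0.0, 0.4]
eef_pos: [0.5002, -0.1429, 0.1054]
wrist_force: [-0.2, 0.0, 1.1]
eef_pos: [0.5002, -0.1429, 0.1044]
wrist_force: [-0.1, 0.1, 1.5]
eef_pos: [0.5002, -0.1429, 0.1034]
wrist_force: [0.4, -0.3, 2.0]
eef_pos: [0.5002, -0.1429, 0.1024]
wrist_force: [0.4, -1.5, 3.3]
eef_pos: [0.5002, -0.1429, 0.1014]
wrist_force: [-0.5, -0.3, 4.7]
eef_pos: [0.5002, -0.1429, 0.1004]
wrist_force: [0.0, -0.3, 4.7]
```

I went too deep, so I back off at once.

```bash
python3 -m handwheel '[[[0,0,-0.003],[0,0,0]],[[0,0,-0.0025],[0,0,0]],[[0,0,0],[0,0,0]],[[0,0,0],[0,0,0]]]' - 25| egrep 'eef|wrist'
```

```text
eef_pos: [0.5001, -0.1428, 0.1055]
wrist_force: [1.8, 1.2, 0.2]
```

```bash
python3 -m handwheel '[[[0,0,0],[0,0,0]],[[0,0,0],[0,0,0]],[[0,0,0],[0,0,0]],[[0,0,0],[0,0,0]]]' 0.075 25| egrep 'eef|wrist|finger'; python3 -m handwheel '[[[0,0,-0.01],[0,0,0]],[[0,0,-0.04],[0,0,0]],[[0,0,-0.05],[0,0,0]],[[0,0,0],[0,0,0]],[[0,0,0],[0,0,0]]]' 0.075 20| egrep 'eef|wrist|finger'; python3 ring2.py; python3 -c "
from h import *
f=ctrl.grab_frame('wrist');print([wproj(f,p).round(1) for p in((.5108,-.205,.123),(.5002,-.1429,.123))]);delta([.5,-.36,.25])"
```

```text
eef_pos: [0.5001, -0.1428, 0.1057]
wrist_force: [1.0, -0.7, 0.2]
finger_gap: 0.88
finger_force: 0.0
eef_pos: [0.5, -0.1428, 0.2057]
wrist_force: [-0.4, 0.2, 0.0]
finger_gap: 0.873
finger_force: 0.0
[ 226  175   63   60 1116] [ 0.5054 -0.1641  0.064 ]
[227 252  57  47 785] [ 0.5178 -0.2417  0.064 ]
[239 314  32   6 131] [ 0.5277 -0.2989  0.064 ]
[255.2 181.9]
[ 0.49971014 -0.14268976  0.20480436]
[array([255.1, 276.9]), array([256.2, 203.9])]
delta mm [-213.8  -39.2  -45.7] rot deg [-0.12 -0.07 -0.03]
```

C is back in place. Move to view the dial and the whole pan.

```bash
python3 -m handwheel '[[[-0.02,-0.005,-0.03],[0,0,0]],[[-0.05,-0.01,-0.016],[0,0,0]],[[-0.05,-0.01,0],[0,0,0]],[[-0.05,-0.01,0],[0,0,0]],[[-0.0438,-0.0042,0],[0,0,0]],[[0,0,0],[0,0,0]],[[0,0,0],[0,0,0]],[[0,0,0],[0,0,0]],[[0,0,0],[0,0,0]]]' 0 20| egrep 'eef'; python3 - <<'E'
from h import *
import pickle
f=snap('wrist'); pickle.dump(f,open('f5.pkl','wb'))
c=wproj(f,(.4103,-.256,.063)); print(c); x,y=int(c[0]),int(c[1])
a=cv2.resize(f['pixels'][:,:,::-1],(480,360)); b=cv2.resize(f['pixels'][max(y-32,0):y+32,x-32:x+32,::-1],(320,320),interpolation=cv2.INTER_CUBIC)
im=np.zeros((360,800,3),np.uint8);im[:,:480]=a;im[:320,480:]=b;cv2.imwrite('pics/dial.png',im)
print(max(y-32,0),x-32)
E
```

```text
eef_pos: [0.5007, -0.3593, 0.2521]
[188.49819621  61.51025155]
29 156
```

View pics/dial.png

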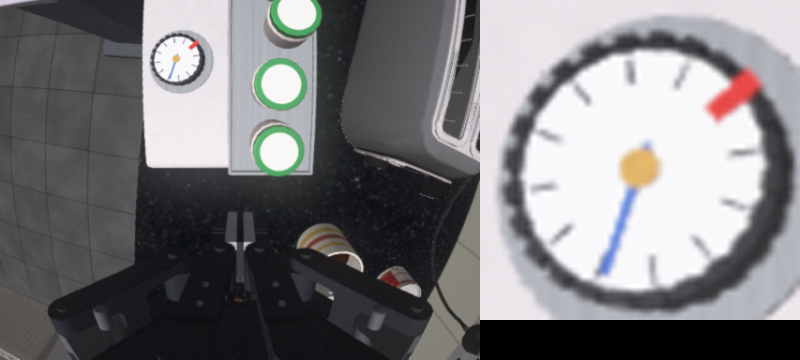

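The visible pots stand upright with no red showing. In the crop, the red mark is at (735,94), the dial centre at (639,168) and the pointer tip at (604,272). Now I work out the turn.

```bash
python3 - <<'E'
from h import *
import pickle
f=pickle.load(open('f5.pkl','rb'))
W=lambda x,y,z:wat(f,156+(x-480)/5-.4,29+y/5-.4,z)[:2]
c=W(639,168,.063);r=W(735,94,.062)-c;p=W(604,272,.063)-c
print(c,np.linalg.norm(r),np.linalg.norm(p)); a=np.arctan2(r[1],r[0]);b=np.arctan2(p[1],p[0]); print(np.degrees([a,b]),np.degrees((a-b)%(2*np.pi)))
delta([.4103,-.256,.15],83.5)
E
```

```text
[ 0.40925659 -0.25688103] 0.025337294931831948 0.023355240872074336
[ 47.31173592 -98.82300889] 146.1347448142332
delta mm [118.3 -70.  102.1] rot deg [ 0.02  0.02 17.03]
```

```bash
python3 -m handwheel '[[[0.03,-0.02,0],[0,0,0]],[[0.045,-0.025,0],[0,0,0]],[[0.0433,-0.025,0.02],[0,0,0]],[[0,0,0.04],[0,0,8.5]],[[0,0,0.042],[0,0,8.5]],[[0,0,0],[0,0,0]],[[0,0,0],[0,0,0]],[[0,0,0],[0,0,0]],[[0,0,0],[0,0,0]]]' 0.072 20| egrep 'eef'; python3 - <<'E'
from h import *
delta([.410,-.2565,.066],83.5); w=ctrl.grab_frame('wrist'); m=w['pixels'].astype(int)
c=wproj(w,(.410,-.2565,.063)); print(c)
o=(m[:,:,0]>170)&(m[:,:,1]>120)&(m[:,:,1]<190)&(m[:,:,2]<110); ys,xs=np.nonzero(o); k=np.hypot(xs-c[0],ys-c[1])<25; print(k.sum(),xs[k].mean(),ys[k].mean(), wat(w,xs[k].mean(),ys[k].mean(),.064) if k.sum() else '')
E
```

```text
eef_pos: [0.4107, -0.257, 0.1511]
delta mm [ 0.5 -0.9 85.1] rot deg [0.11 0.07 0.01]
[254.32935166 200.09174568]
52 253.05769230769232 200.1153846153846 [ 0.40909792 -0.25607694  0.064     ]
```

Dial hub is confirmed within 1 mm. Descend and grip the drum.

```bash
python3 -m handwheel '[[[0.0008,-0.0013,0.02],[0,0,0]],[[0,0,0.03],[0,0,0]],[[0,0,0.02],[0,0,0]],[[0,0,0.01],[0,0,0]],[[0,0,0.005],[0,0,0]],[[0,0,0],[0,0,0]],[[0,0,0],[0,0,0]]]' 0.072 20| egrep 'eef|wrist|gap'; python3 -m handwheel '[[[0,0,0],[0,0,0]],[[0,0,0],[0,0,0]],[[0,0,0],[0,0,0]],[[0,0,0],[0,0,0]],[[0,0,0],[0,0,0]]]' 0.055 25| egrep 'eef|wrist|finger'
```

```text
eef_pos: [0.4093, -0.256, 0.0656]
wrist_force: [0.5, -0.7, -0.5]
finger_gap: 0.845
eef_pos: [0.409, -0.2559, 0.0657]
wrist_force: [-3.5, 0.6, 6.5]
finger_gap: 0.686
finger_force: 26.4
```

```bash
python3 -m handwheel '[[[0,0,0],[0,0,4]],[[0,0,0],[0,0,8]],[[0,0,0],[0,0,8]],[[0,0,0],[0,0,8]],[[0,0,0],[0,0,8]],[[0,0,0],[0,0,8]],[[0,0,0],[0,0,8]],[[0,0,0],[0,0,8]],[[0,0,0],[0,0,8]],[[0,0,0],[0,0,8]]]' - 25| egrep 'eef|wrist|finger|orient'; python3 -m handwheel '[[[0,0,0],[0,0,8]],[[0,0,0],[0,0,8]],[[0,0,0],[0,0,8]],[[0,0,0],[0,0,8]],[[0,0,0],[0,0,8]],[[0,0,0],[0,0,8]],[[0,0,0],[0,0,8]],[[0,0,0],[0,0,8]],[[0,0,0],[0,0,6]],[[0,0,0],[0,0,0]],[[0,0,0],[0,0,0]]]' - 25| egrep 'eef|wrist|finger'; python3 -c "
from h import *
delta([.41,-.256,.066],83.5-146.1)"
```

```text
eef_pos: [0.4097, -0.2566, 0.0658]
orientation: [0.001, 0.998, 0.063, 0.001]
wrist_force: [1.8, -3.4, 0.5]
finger_gap: 0.688
finger_force: 26.7
eef_pos: [0.4093, -0.2575, 0.0658]
wrist_force: [-0.8, -7.4, 0.6]
finger_gap: 0.687
finger_force: 26.9
delta mm [-1.  -1.3 -0.2] rot deg [ 0.03 -0.27  0.03]
```

```bash
python3 -m handwheel '[[[0,0,0],[0,0,0]],[[0,0,0],[0,0,0]],[[0,0,0],[0,0,0]],[[0,0,0],[0,0,0]]]' 0.072 25| egrep 'wrist|finger'; python3 -m handwheel '[[[0,0,-0.02],[0,0,0]],[[0,0,-0.05],[0,0,0]],[[0,0,-0.05],[0,0,0]],[[0,0,-0.03],[0,0,0]],[[0,0,0],[0,0,0]],[[0,0,0],[0,0,0]],[[0,0,0],[0,0,0]]]' 0.072 25| egrep 'eef'; python3 - <<'E'
from h import *
import pickle
f=snap('wrist'); s=snap('scene'); t=snap('top'); pickle.dump((f,s,t),open('f6.pkl','wb'))
c=wproj(f,(.4098,-.256,.063)); print(c); x,y=int(c[0]),int(c[1]); print(x-40,y-40)
b=cv2.resize(f['pixels'][y-40:y+40,x-40:x+40,::-1],(400,400),interpolation=cv2.INTER_CUBIC)
d=cv2.resize(s['pixels'][180:280,240:340,::-1],(400,400),interpolation=cv2.INTER_CUBIC)
im=np.zeros((600,800,3),np.uint8);im[:400,:400]=b;im[:400,400:]=d
im[400:,:266]=cv2.resize(f['pixels'][:,:,::-1],(266,200)); cv2.imwrite('pics/dial2.png',im)
m=f['pixels'].astype(int); R=(m[:,:,0]>180)&(m[:,:,1]<110)&(m[:,:,2]<110); B=(m[:,:,2]>150)&(m[:,:,0]<140)&(m[:,:,2]>m[:,:,1]+30)
for n,k in(('red',R),('blue',B)):
    ys,xs=np.nonzero(k); q=np.hypot(xs-c[0],ys-c[1])<40; print(n,q.sum(),xs[q].mean(),ys[q].mean(),wat(f,xs[q].mean(),ys[q].mean(),.063)[:2])
E
```

```text
wrist_force: [0.3, 0.3, -0.6]
finger_gap: 0.845
finger_force: 0.0
eef_pos: [0.4085, -0.2553, 0.2131]
[254.89195258 178.00974861]
214 138
red 30 273.73333333333335 154.23333333333332 [ 0.4047876  -0.28435897]
blue 23 265.5217391304348 164.6086956521739 [ 0.40694242 -0.27209119]
```

View pics/dial2.png

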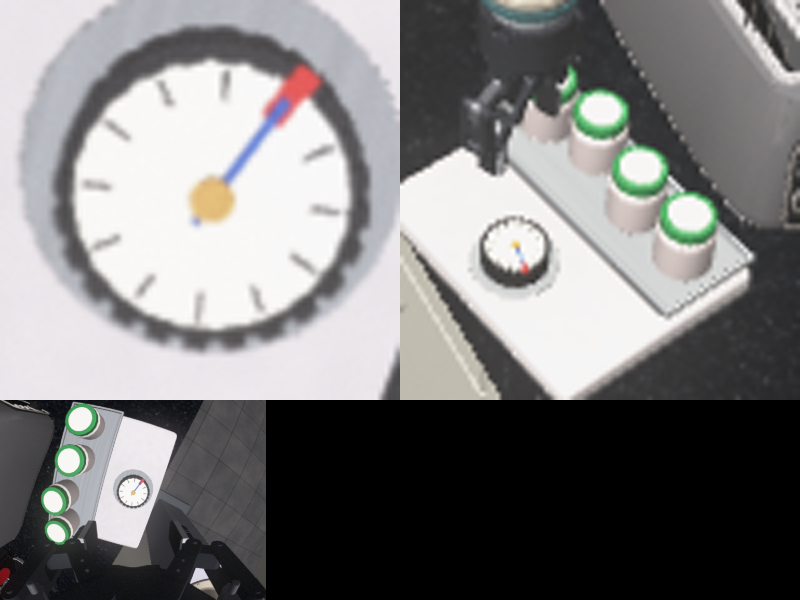

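The red mark at (293,95) lies under the blue pointer, within about 1°. All four pots stand upright in the pan. A last check for red seal near the pots, then hand in.

```bash
python3 - <<'E'
import pickle,numpy as np
from h import *
f,s,t=pickle.load(open('f6.pkl','rb')); m=f['pixels'].astype(int)
k=(m[:,:,0]>m[:,:,1]+50)&(m[:,:,0]>m[:,:,2]+40); k[:,200:]=0; k[300:]=0; print('seal px',k.sum(), ctrl.state()['time'])
if k.sum()<8: print(ctrl.job_done())
E
```

```text
seal px 0 75.45
the job is handed in; nothing more can be done
None
```

The job is handed in at about 75 s. All four pots stand upright in the pan with their caps pressed home, and the red zero mark is under the blue pointer to within about 1°. One slip: I picked pot C back up by accident and set it down again, and I estimate the pan sank to about 12 mm, just under the 12.5 mm limit.

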